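# Fit the four casting flasks onto their sprue bases for investing

## Task

Get the casting flasks ready for the plaster: lift the four steel flasks off the drying rack one by one and lower each straight down over the wax tree onto the rubber sprue base of its own size on the pouring board, the smallest flask on the smallest base and so on up to the largest, until it sits flat on the base's flange all round. Leave the bases standing in their bays, do not drop the flasks, and leave the white bottle and the tea cup where they are.

Things in the scene. Friction and masses are not known exactly. Their poses are not given: they have to be found in the camera images.
- flask_1_center (a point): centre (on the axis, half-way up) of the smallest casting flask: grey steel tube open at both ends, outside diameter 38 mm, wall 2.5 mm, height 52 mm, about 60 g; z along its axis. At the start it stands upright on the drying rack (wooden board, top 15 mm above the bench), loosely over a 10 mm dowel that rises 30 mm above the board: lift it clear of that first
- flask_2_center (a point): centre (on the axis, half-way up) of the second smallest casting flask: grey steel tube open at both ends, outside diameter 48 mm, wall 2.5 mm, height 56 mm, about 90 g; z along its axis. At the start it stands upright on the drying rack (wooden board, top 15 mm above the bench), loosely over a 10 mm dowel that rises 30 mm above the board: lift it clear of that first
- flask_3_center (a point): centre (on the axis, half-way up) of the second largest casting flask: grey steel tube open at both ends, outside diameter 58 mm, wall 2.5 mm, height 60 mm, about 120 g; z along its axis. At the start it stands upright on the drying rack (wooden board, top 15 mm above the bench), loosely over a 10 mm dowel that rises 30 mm above the board: lift it clear of that first
- flask_4_center (a point): centre (on the axis, half-way up) of the largest casting flask: grey steel tube open at both ends, outside diameter 68 mm, wall 2.5 mm, height 64 mm, about 150 g; z along its axis. At the start it stands upright on the drying rack (wooden board, top 15 mm above the bench), loosely over a 10 mm dowel that rises 30 mm above the board: lift it clear of that first
- base_1: smallest black rubber sprue base, loose, on the pouring board (top 15 mm above the bench). Origin: centre of underside. Flange 50 mm wide, 10 mm thick; on it a spigot 29 mm wide for the bore (33 mm) of the 38 mm flask, upright 4 mm, then tapering 10 mm inwards up to 18 mm, which guides the flask in; a thin wax tree, tip 55 mm above the origin. Home, the flask's centre is 36 mm above the origin
- base_2: second smallest black rubber sprue base, loose, on the pouring board (top 15 mm above the bench). Origin: centre of underside. Flange 60 mm wide, 10 mm thick; on it a spigot 39 mm wide for the bore (43 mm) of the 48 mm flask, upright 4 mm, then tapering 10 mm inwards up to 18 mm, which guides the flask in; a thin wax tree, tip 59 mm above the origin. Home, the flask's centre is 38 mm above the origin
- base_3: second largest black rubber sprue base, loose, on the pouring board (top 15 mm above the bench). Origin: centre of underside. Flange 70 mm wide, 10 mm thick; on it a spigot 49 mm wide for the bore (53 mm) of the 58 mm flask, upright 4 mm, then tapering 10 mm inwards up to 18 mm, which guides the flask in; a thin wax tree, tip 63 mm above the origin. Home, the flask's centre is 40 mm above the origin
- base_4: largest black rubber sprue base, loose, on the pouring board (top 15 mm above the bench). Origin: centre of underside. Flange 80 mm wide, 10 mm thick; on it a spigot 59 mm wide for the bore (63 mm) of the 68 mm flask, upright 4 mm, then tapering 10 mm inwards up to 18 mm, which guides the flask in; a thin wax tree, tip 67 mm above the origin. Home, the flask's centre is 42 mm above the origin
- white_bottle: small white screw-cap bottle, 37 mm in diameter, 82 mm high, standing on the bench to the right of the racks; a bystander, leave alone. Origin: centre of its underside
- tea_cup: white porcelain cup, 77 mm across the rim, 57 mm high, standing on the bench to the left of the racks; a bystander, leave alone. Origin: centre of its underside
There are look-alikes about, which are no part of the job. Leave any orange, purple or turquoise look-alike of the part that bears flask_1_center alone.

How it is judged:
By the outcome, as a careful person would: the job done as asked, in the order asked, and still so for the second after the job is handed in, with the robot touching nothing.
It also fails if it takes over 102 s, if anything falls off the work surface, if the arm or the gripper's body presses on something with over 40 N, if the wrist force passes 120 N, or if a joint passes its speed limit or range.

## Robot

A 7-joint arm with a two-finger parallel gripper is mounted at the origin on a cart in front of the work surface, level with it; the furniture and walls round the work are solid. World frame = base frame: x ahead of the robot, y to its left, z up, the work surface at z = 0. Lengths are in mm, angles in rad, forces in N, time in s.
With the tool pointing down it reaches from about 350 to 900 mm from the base axis. Payload 19.9 kg.
Tool frame: the origin (TCP) lies midway between the tips of the shut fingers; the grasp point (between the pads) lies 19 mm behind it (manip.tcp_to_grasp is the distance from the TCP to the grasp point, in mm); z points along the fingers, y is the direction in which the jaws open and shut (so a half turn about z gives the same grasp; the last joint's range is limited). The gripper opens to 94 mm and grips with 3 to 60 N. Pads are 16 mm wide; open, the fingers measure 119 mm over their backs; the gripper's body (75 mm by 177 mm) begins 78 mm behind the grasp point.
Start: joints at [-1.232, 0.417, -0.01, 1.614, 0.005, 1.111, -0.053], TCP at [231.697, 580.444, 205.425] pointing down, gripper open.
Joint ranges: [-2.81, 2.81], [-0.39, 2.02], [-1.27, 1.25], [0.06, 2.57], [-1.19, 4.33], [0.19, 2], [-2.82, 2.82]. Speed limits (rad/s): [1.89, 1.89, 2.39, 2.39, 3.01, 3.01, 3.01].

## Interface

Orientations are given as a rotation vector (axis times angle).
In Python, from plant import manip gives the robot as it stands.
- The arm moves only by the tool arm_command, never from a script. Its argument "moves" is a list that holds one entry, the list of rows, each a list of 7 numbers: the shift along the tool's x, y, z in m, then the turn, a rotation vector about the tool's x, y, z in degrees, then the finger opening in m, from 0 to 0.094. In form: [[[dx, dy, dz, rx, ry, rz, gripper], ...]]. A call has 1 to 5 rows; each row is the pose to reach, as a shift and turn from the pose commanded when the call began, along the tool's axes at that moment; what a row does not reach only later rows make up. A row lasts 1/12 s, in which the tool goes at most 41.7 mm and 7.16 degrees, less where a joint would pass 70% of its speed; a pose out of reach is approached as far as the arm can. A call with a gripper value outside its range is refused whole. The fingers move at their own pace and stop on an object; "force" is the grip in N (left out, the last holds). Time passes only in rows, so rows that repeat a pose let the fingers close. It gives the time, the measured TCP pose, the force and the opening at its end, in the units of the state.
- manip.get_obs(): the state, without advancing time (a new reading comes with each control period).
- manip.capture(name): name is "scene" or "top" or "wrist"; returns (picture, depth): 480x640x3 uint8, red, green, blue; 480x640 float32, mm along the optical axis (not along the pixel's ray), 0 where there is no reading.
- manip.camera_model(name): a dict with "mtx" (3x3 intrinsics, pixels), "T" (4x4, takes a point from camera to world coordinates); the wrist camera has in their place "hand_eye" (4x4, takes a point from camera to tool coordinates, whose origin is the TCP and whose axes are the flange's). Camera axes: x right, y up, looking along -z (the intrinsics and any distortion apply to the point x, -y, -z); pixel columns grow to the right and rows downward; lengths in mm; the calibration is good to about 2 mm. A picture is of the moment at which its call begins: read the wrist's pose just before it. camera_model takes no time and is no camera call.
- manip.hand_in(): hands the job in, once; it reports no verdict.
The state is a dict: "time_s": time; "qpos": joint angles; "joint_velocities": joint speeds; "joint_efforts": joint torques, N m; "ee_pos": TCP position; "orientation": TCP orientation; "contact_force": force on the tool from outside, world axes, zero at the start; "torque": the same for the moment, N m; "opening": opening from 0.0 (shut) to 1.0 (fully open).
Only numpy, scipy, OpenCV 4.12 (cv2) and the standard library are available. Lean on these libraries where they do the work, as an engineer would, in place of code of your own. Each camera call takes 0.05 s, during which the arm holds its last target.

## Working session

There is one attempt and no reset: what is moved stays moved. The work goes in short steps, Python scripts to look and compute and a tool call to move; the robot and the scene stay as the last step left them, time stands still between calls to the robot, and variables do not carry over. Pictures are saved under pics/ and viewed, and the job is handed in when it is done.

Besides the shell and the picture viewer there is one more tool, called as name(argument=value, ...), one argument or row to a line, values as JSON. arm_command: Moves the arm, as the interface text tells. Its arguments: {"type":"object","properties":{"moves":{"type":"array"},"force":{"type":"number"}},"required":["moves"]}

```bash
mkdir -p pics; ls
cat > h.py <<'E'
import numpy as np, cv2
from plant import manip
from scipy.spatial.transform import Rotation as R
def cloud(name, depth, o=None):
    m=manip.camera_model(name); K=np.array(m["mtx"])
    if 'T' in m: T=np.array(m["T"])
    else:
        Tt=np.eye(4); Tt[:3,:3]=R.from_rotvec(o['orientation']).as_matrix(); Tt[:3,3]=o['ee_pos']; T=Tt@np.array(m['hand_eye'])
    v,u=np.mgrid[0:480,0:640]
    x=(u-K[0,2])/K[0,0]*depth; y=(v-K[1,2])/K[1,1]*depth
    P=np.stack([x,-y,-depth,np.ones_like(depth)],-1)@T.T
    return P[...,:3]
E
python3 - <<'E'
from h import *
o=manip.get_obs(); print(o)
for n in ["scene","top"]:
    p,d=manip.capture(n); cv2.imwrite(f"pics/{n}0.png",p[...,::-1]); np.savez(f"{n}0.npz",p=p,d=d)
    print(manip.camera_model(n))
print(manip.camera_model("wrist"))
E
```

```text
pics
{'time_s': 0.0, 'qpos': array([-1.23251331,  0.41800729, -0.01031745,  1.61416411,  0.00471363,
        1.11068172, -0.05301346]), 'joint_velocities': array([ 0.00104213,  0.00154598,  0.00026227, -0.00013991,  0.00213112,
       -0.00186009,  0.00071539]), 'joint_efforts': array([-2.82561405e-04, -8.51262760e+01,  6.38907496e-01, -4.25987077e+01,
       -4.88907367e-02,  1.86694023e-02,  1.12449793e-04]), 'ee_pos': array([231.56898145, 580.11752161, 204.80865721]), 'orientation': array([-5.92935541e-01, -3.08499129e+00,  1.93081309e-03]), 'contact_force': array([ 0.85387484, -0.28863259,  0.11804409]), 'torque': array([ 0.03452216, -0.06208647,  0.01015679]), 'opening': 1.0025966982512369}
{'mtx': array([[594.13057709,   0.        , 310.35531143],
       [  0.        , 594.13057709, 235.20044527],
       [  0.        ,   0.        ,   1.        ]]), 'T': array([[ 6.90986105e-01,  5.27007783e-01, -4.94773686e-01,
        -6.02913706e+01],
       [-7.22726593e-01,  5.17205319e-01, -4.58437486e-01,
        -5.10798196e+02],
       [ 1.42994593e-02,  6.74360033e-01,  7.38264228e-01
[... 441 characters left out ...]
50621e+01],
       [ 1.07502580e-03,  2.10779002e-01,  9.77533149e-01,
         1.00878112e+03],
       [ 0.00000000e+00,  0.00000000e+00,  0.00000000e+00,
         1.00000000e+00]])}
{'mtx': array([[419.45174946,   0.        , 313.63362782],
       [  0.        , 419.45174946, 230.30977749],
       [  0.        ,   0.        ,   1.        ]]), 'hand_eye': array([[-8.79208011e-04,  9.65972248e-01,  2.58644239e-01,
         7.71504122e+01],
       [ 9.99999604e-01,  8.85072915e-04,  9.37650464e-05,
         9.27857437e-02],
       [-1.38344578e-04,  2.58644219e-01, -9.65972644e-01,
        -1.78533809e+02],
       [ 0.00000000e+00,  0.00000000e+00,  0.00000000e+00,
         1.00000000e+00]])}
```

View pics/scene0.png

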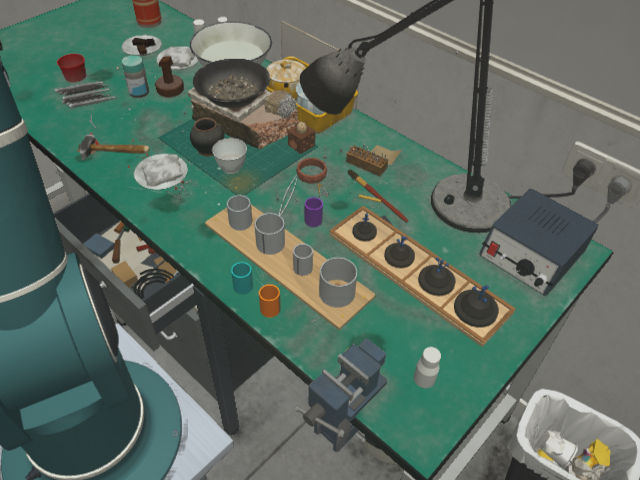

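View pics/top0.png

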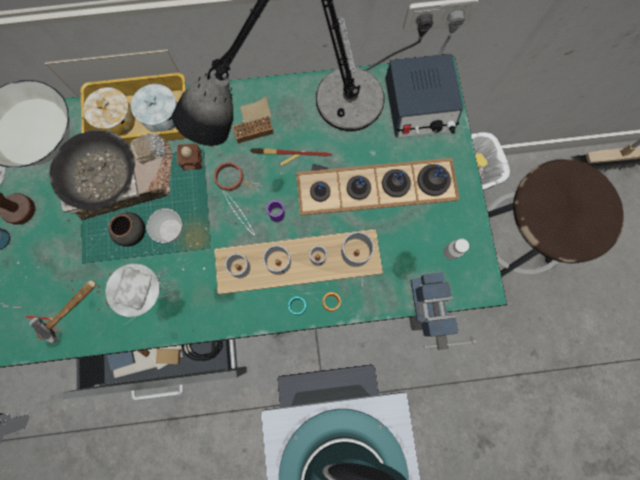

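```bash
cat > m0.py <<'E'
from h import *
from scipy.optimize import least_squares
D=np.load("top0.npz"); P=cloud("top",D['d']); p=D['p']
S=np.load("scene0.npz"); Q=cloud("scene",S['d'])
def circ(X):
    c=X.mean(0); 
    r=least_squares(lambda a: np.hypot(X[:,0]-a[0],X[:,1]-a[1])-a[2],[c[0],c[1],25],loss='soft_l1')
    return r.x
for nm,(u,v) in dict(a=(237,265),b=(277,260),c=(318,255),d=(357,249),pur=(276,211),tur=(297,305),ora=(331,300)).items():
    w=P[v-26:v+27,u-26:u+27].reshape(-1,3)
    w=w[(w[:,2]>45)&(w[:,2]<120)]
    zt=np.percentile(w[:,2],90); w=w[w[:,2]>zt-6]
    print(nm,len(w),zt,circ(w), w[:,:2].min(0),w[:,:2].max(0))
for nm,(u,v) in dict(b1=(319,190),b2=(358,186),b3=(396,182),b4=(434,179)).items():
    w=P[v-22:v+23,u-22:u+23].reshape(-1,3); z=w[:,2]
    for lo,hi in((20,29),(30,37)):
        ww=w[(z>lo)&(z<hi)]; 
        if len(ww)>10: print(nm,lo,len(ww),cv2.minEnclosingCircle(ww[:,:2].astype(np.float32)),ww.mean(0))
    ww=w[z>45]; print('tip',ww.mean(0) if len(ww) else None, z.max())
for nm,(u,v) in dict(bottle=(459,247),cup=(164,225),vise=(433,300),lamp=(205,100),psu=(425,95),board=(220,285),board2=(303,207),bench=(400,220)).items():
    print(nm,P[v,u])
ok=(P[...,2]>110)&(D['d']>0)
y,x=np.nonzero(ok); 
for z in (110,150,200,300): print(z,[(int(a),int(b)) for a,b in P[ok][P[ok][:,2]>z][::400,:2]][:60])
E
python3 m0.py
```

```text
a 96 72.68457549503533 [463.84169482 174.24731215  22.61370272] [440.50671392 115.17869441] [486.54576586 198.30404977]
b 114 76.97190022166117 [465.81106454  86.74302506  27.41438197] [437.30446269  58.85164865] [495.2191655 115.6229405]
c 24 75.98126977327269 [472.55141693 -29.50734233  30.93767086] [457.53185227 -62.97102194] [487.28193488  13.06088519]
d 130 80.78854756383573 [468.18140851 -90.79910982  32.44386741] [ 435.06064597 -124.15266727] [502.08361806 -57.65299921]
pur 66 54.07223690230728 [583.24290213  79.13550666  17.64655537] [564.44138792  61.17303688] [602.67714241  97.71816545]
tur 63 54.184059965100005 [362.36023001  54.43029174  17.71657018] [343.49790573  -2.74605691] [380.68177786  73.62163001]
ora 72 54.64872571228027 [362.03897356 -20.47632554  17.56402057] [344.38612664 -39.36652098] [380.11211618  37.86226531]
b1 20 524 ((625.8682861328125, -29.99585723876953), 72.79865264892578) [622.92746895 -25.10916896  23.26510917]
b1 30 55 ((618.0848388671875, -24.912464141845703), 18.691965103149414) [617.96989066 -27.13020597  33.42335597]
tip [546.8497025  -16.6095
[... 2656 characters left out ...]
756, 202), (739, 135), (745, 130), (713, 170), (722, 239), (702, 150), (689, 181), (230, 494), (202, 527)]
200 [(952, 520), (961, -241), (959, -176), (958, -125), (960, -111), (959, -111), (960, -134), (958, -171), (952, 470), (944, 385), (939, 285), (959, 172), (958, 29), (944, 473), (960, 304), (956, 96), (938, 402), (959, 159), (959, 423), (810, 76), (958, 311), (955, 398), (959, 416), (959, 367), (959, 497), (960, 484), (957, 586), (784, 112), (766, 144), (749, 140), (750, 209), (727, 171), (721, 196), (713, 147), (703, 198), (694, 174), (683, 205), (220, 491), (98, 46), (91, -14), (81, -41), (47, -96)]
300 [(952, 520), (949, 499), (867, -63), (786, 114), (763, 155), (94, 21), (76, -59)]
```

Run:
```python
from h import *
p=np.load("scene0.npz")['p']; c=p[185:345,200:520]; cv2.imwrite("pics/crop0.png",cv2.resize(c,(800,400),interpolation=cv2.INTER_CUBIC)[...,::-1])
```

```text
(no output)
```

View pics/crop0.png

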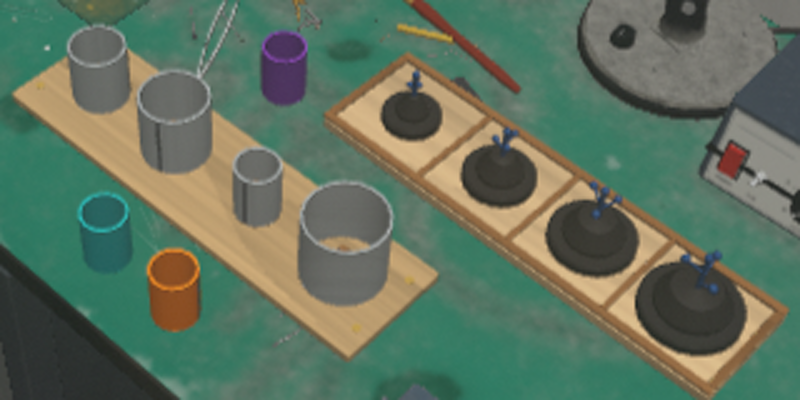

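Candidates for flask 1 in scene pixels: the small grey flask at (303,260), purple at (314,212), turquoise (242,277) and orange (269,300). The grey flasks at (239,212), (269,233) and (338,282) are larger. The crop confirms it. Along the rack from left to right the grey tubes are flasks 2, 3, 1 and 4, and I choose the small grey one at (303,260). The bases run 1 to 4 from left to right.

```bash
cat >> h.py <<'E'
# goal orientation: tool x=+world y, tool y=+world x, z down
RG=np.array([[0,1,0],[1,0,0],[0,0,-1.]])
def to(x,y,z):
    o=manip.get_obs(); Rm=R.from_rotvec(o['orientation']).as_matrix()
    d=Rm.T@(np.array([x,y,z])-o['ee_pos']); rv=R.from_matrix(Rm.T@RG).as_rotvec(degrees=True)
    print('t',round(o['time_s'],2),'pos',o['ee_pos'].round(1),'shift m',(d/1000).round(4),'turn',rv.round(2),'F',np.round(o['contact_force'],1),'op',round(o['opening']*94,1))
E
python3 -c "
from h import *
to(470,-5,205)"
```

```text
t 0.1 pos [231.6 580.2 204.9] shift m [-4.384e-01 -4.551e-01  4.000e-04] turn [-5.000e-02  4.000e-02  6.824e+01] F [1.  0.1 0.2] op 94.0
```

arm_command(
  moves=[
    [[-0.438, -0.455, 0, 0, 0, 68, 0.094], [-0.438, -0.455, 0, 0, 0, 68, 0.094], [-0.438, -0.455, 0, 0, 0, 68, 0.094], [-0.438, -0.455, 0, 0, 0, 68, 0.094], [-0.438, -0.455, 0, 0, 0, 68, 0.094]],
  ],
)

```text
time_s: 0.52
ee_pos: [310.4, 385.4, 205.2]
orientation: [-1.521, -2.749, 0.001]
contact_force: [1.0, -0.2, 0.6]
opening: 1.0
```

```bash
python3 -c "
from h import *
to(470,-5,205)"
```

```text
t 0.52 pos [310.4 385.4 205.2] shift m [-4.155e-01 -7.210e-02  2.000e-04] turn [-3.000e-02  1.000e-02  3.208e+01] F [ 1.  -0.2  0.6] op 94.0
```

arm_command(
  moves=[
    [[-0.4155, -0.072, 0, 0, 0, 32, 0.094], [-0.4155, -0.072, 0, 0, 0, 32, 0.094], [-0.4155, -0.072, 0, 0, 0, 32, 0.094], [-0.4155, -0.072, 0, 0, 0, 32, 0.094], [-0.4155, -0.072, 0, 0, 0, 32, 0.094]],
  ],
)

```text
time_s: 0.93
ee_pos: [390.4, 193.2, 205.5]
orientation: [-2.221, -2.221, -0.0]
contact_force: [1.5, 0.7, 0.3]
opening: 0.998
```

```bash
python3 -c "
from h import *
to(470,-5,205)"
```

```text
t 0.93 pos [390.4 193.2 205.5] shift m [-0.1982  0.0795  0.0004] turn [-0.   -0.02  0.01] F [1.5 0.7 0.3] op 93.8
```

arm_command(
  moves=[
    [[-0.198, 0.0795, 0, 0, 0, 0, 0.094], [-0.198, 0.0795, 0, 0, 0, 0, 0.094], [-0.198, 0.0795, 0, 0, 0, 0, 0.094], [-0.198, 0.0795, 0, 0, 0, 0, 0.094], [-0.198, 0.0795, 0, 0, 0, 0, 0.094]],
  ],
)

```text
time_s: 1.35
ee_pos: [469.6, 0.4, 205.6]
orientation: [2.213, 2.23, 0.001]
contact_force: [0.1, 1.1, 0.3]
opening: 1.0
```

Run:
```python
from h import *
to(470,-5,205)
o=manip.get_obs(); p,d=manip.capture("wrist"); cv2.imwrite("pics/w1.png",p[...,::-1]); np.savez("w1.npz",p=p,d=d,pos=o['ee_pos'],ori=o['orientation'])
P=cloud("wrist",d,o)
print(P[240,320],P[100,100],P[400,500])
```

```text
t 1.35 pos [4.696e+02 4.000e-01 2.056e+02] shift m [-0.0054  0.0004  0.0006] turn [ 0.02 -0.01  0.44] F [0.1 1.1 0.3] op 94.0
[472.82505333 -16.75524348  65.73784065] [ 107.53852882  103.36193303 -354.82146389] [500.80911842  27.6199418  319.31278193]
```

View pics/w1.png

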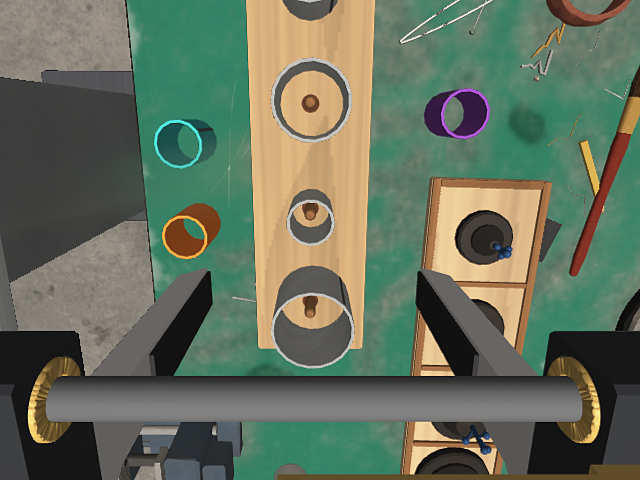

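```bash
cat >> h.py <<'E'
from scipy.optimize import least_squares
def fitc(W,r,c0,it=4):
    c=np.array(c0,float)
    for _ in range(it):
        dd=np.hypot(W[:,0]-c[0],W[:,1]-c[1]); w=W[abs(dd-r)<(12 if _==0 else 5)]
        c=least_squares(lambda a: np.hypot(w[:,0]-a[0],w[:,1]-a[1])-r,c,loss='soft_l1').x
    dd=np.hypot(w[:,0]-c[0],w[:,1]-c[1])
    return c,len(w),dd.mean()-r,np.std(dd)
def flask(P,i,c0,zb=15,tol=4):
    zt=zb+48+4*i; r=(28+10*i)/2-1.25
    W=P.reshape(-1,3); W=W[(abs(W[:,2]-zt)<tol)&(np.hypot(W[:,0]-c0[0],W[:,1]-c0[1])<r+15)]
    c,n,e,s=fitc(W,r,c0); return c.round(1),n,round(e,2),round(s,2),W[:,2].mean().round(1)
def base(P,i,c0):
    # flange outer edge + spigot: flange ring r from depth band
    W=P.reshape(-1,3); rf=20+5*i; rt=(19+10*i)/2-10
    W=W[np.hypot(W[:,0]-c0[0],W[:,1]-c0[1])<rf+6]
    top=W[abs(W[:,2]-33)<2.0]
    fl=W[abs(W[:,2]-25)<2]
    return 'spigtop',cv2.minEnclosingCircle(top[:,:2].astype(np.float32)) if len(top)>3 else None,len(top),top[:,:2].mean(0),'flange',fl[:,:2].mean(0),len(fl),cv2.minEnclosingCircle(fl[:,:2].astype(np.float32))
E
python3 - <<'E'
from h import *
D=np.load("w1.npz"); o=dict(ee_pos=D['pos'],orientation=D['ori']); P=cloud("wrist",D['d'],o)
print(flask(P,1,(470,-5)),flask(P,3,(466,87)),flask(P,4,(468,-91)))
print(base(P,1,(618,-27)))
T=np.load("top0.npz"); Pt=cloud("top",T['d'])
for i,c in {2:(464,174),3:(466,87),1:(470,-5),4:(468,-91)}.items(): print('top',i,flask(Pt,i,c))
# bench/board z
for v,u in ((150,400),(150,260),(200,460)): print(P[v,u].round(1))
E
```

```text
(array([464.9,  -2.3]), 503, np.float64(-0.28), np.float64(0.79), np.float64(65.9)) (array([465.1,  87.9]), 972, np.float64(-0.38), np.float64(0.77), np.float64(74.0)) (array([467.1, -89.3]), 970, np.float64(-0.34), np.float64(0.81), np.float64(77.7))
('spigtop', ((620.34228515625, -26.189041137695312), 13.513965606689453), 231, array([617.79253267, -24.09893811]), 'flange', array([618.74376857, -24.44383969]), 1254, ((621.2105712890625, -26.542160034179688), 24.938459396362305))
top 2 (array([463.9, 174.4]), 86, np.float64(-0.17), np.float64(0.86), np.float64(71.3))
top 3 (array([465.8,  86.7]), 108, np.float64(-0.32), np.float64(0.93), np.float64(75.3))
top 1 (array([465.9,  -3.8]), 65, np.float64(-0.21), np.float64(0.78), np.float64(67.2))
top 4 (array([468.2, -90.8]), 128, np.float64(-0.33), np.float64(0.88), np.float64(79.3))
[545.7  48.9  -1.9]
[420.8  49.3  14.3]
[598.5   6.5  15. ]
```

```bash
python3 -c "
from h import *
to(465.3,-2.8,27)"
```

```text
t 1.4 pos [471.6  -6.7 206. ] shift m [ 0.0042 -0.0067  0.179 ] turn [0.11 0.11 0.09] F [-3.2 -7.2 -1.7] op 94.1
```

arm_command(
  moves=[
    [[0.004, -0.006, 0.02, 0, 0, 0, 0.094], [0.004, -0.006, 0.02, 0, 0, 0, 0.094], [0.004, -0.006, 0.02, 0, 0, 0, 0.094]],
  ],
)

```text
time_s: 1.65
ee_pos: [462.6, 6.6, 185.1]
orientation: [-2.212, -2.23, 0.003]
contact_force: [0.8, 0.3, 0.3]
opening: 0.997
```

```bash
cat > look.py <<'E'
import sys
from h import *
n=sys.argv[1]
o=manip.get_obs(); p,d=manip.capture("wrist"); cv2.imwrite(f"pics/{n}.png",p[...,::-1]); P=cloud("wrist",d,o)
np.savez(f"{n}.npz",p=p,d=d,pos=o['ee_pos'],ori=o['orientation'])
print(o['ee_pos'].round(1))
for a in sys.argv[2:]:
    k,i,x,y=a.split(','); f=flask if k=='f' else base
    print(a,f(P,int(i),(float(x),float(y))))
E
python3 look.py w2 f,1,465,-3 f,3,465,88 f,4,467,-90 b,1,619,-25
python3 -c "
from h import *
to(465.3,-2.8,27)"
```

```text
[462.6   6.6 185.1]
f,1,465,-3 (array([464.9,  -2.3]), 562, np.float64(-0.31), np.float64(0.79), np.float64(65.9))
f,3,465,88 (array([465.1,  88. ]), 1098, np.float64(-0.39), np.float64(0.77), np.float64(74.0))
f,4,467,-90 (array([467.1, -89.5]), 752, np.float64(-0.3), np.float64(0.81), np.float64(77.7))
b,1,619,-25 ('spigtop', ((620.9685668945312, -26.062562942504883), 13.325324058532715), 257, array([617.74009533, -23.93078507]), 'flange', array([618.8028332 , -24.79186655]), 1410, ((620.9857177734375, -26.706817626953125), 24.837833404541016))
t 1.7 pos [463.2   6.8 185.8] shift m [-0.0096  0.0021  0.1588] turn [-0.03  0.01  0.48] F [-0.2 -0.1  0.2] op 93.7
```

arm_command(
  moves=[
    [[-0.0096, 0.0021, 0.03, 0, 0, 0, 0.094], [-0.0096, 0.0021, 0.07, 0, 0, 0, 0.094], [-0.0096, 0.0021, 0.09, 0, 0, 0, 0.094], [-0.0096, 0.0021, 0.09, 0, 0, 0, 0.094], [-0.0096, 0.0021, 0.09, 0, 0, 0, 0.094]],
  ],
)

```text
time_s: 2.12
ee_pos: [465.6, -3.0, 96.0]
orientation: [-2.212, -2.23, 0.002]
contact_force: [-0.7, -0.8, 1.0]
opening: 0.999
```

```bash
python3 -c "
from h import *
to(465.3,-2.8,27)"
```

```text
t 2.12 pos [465.6  -3.   96. ] shift m [ 0.0002 -0.0003  0.069 ] turn [-0.05  0.03  0.47] F [-0.7 -0.8  1. ] op 93.9
```

Accurate. Descend, then close gently.

arm_command(
  moves=[
    [[0, 0, 0.03, 0, 0, 0, 0.094], [0, 0, 0.06, 0, 0, 0, 0.094], [0, 0, 0.069, 0, 0, 0, 0.07], [0, 0, 0.069, 0, 0, 0, 0.05], [0, 0, 0.069, 0, 0, 0, 0.042]],
  ],
  force=15,
)

```text
time_s: 2.53
ee_pos: [466.4, -3.2, 28.1]
orientation: [2.213, 2.229, 0.001]
contact_force: [-0.0, -0.4, 0.3]
opening: 0.824
```

arm_command(
  moves=[
    [[0, 0, 0, 0, 0, 0, 0.04], [0, 0, 0, 0, 0, 0, 0.037], [0, 0, 0, 0, 0, 0, 0.034], [0, 0, 0, 0, 0, 0, 0.034], [0, 0, 0, 0, 0, 0, 0.034]],
  ],
  force=15,
)

```text
time_s: 2.95
ee_pos: [465.8, -3.1, 26.9]
orientation: [2.213, 2.23, 0.001]
contact_force: [-0.0, -0.1, -0.1]
opening: 0.468
```

arm_command(
  moves=[
    [[0, 0, 0, 0, 0, 0, 0.034], [0, 0, 0, 0, 0, 0, 0.034], [0, 0, 0, 0, 0, 0, 0.034], [0, 0, 0, 0, 0, 0, 0.034]],
  ],
  force=20,
)

```text
time_s: 3.28
ee_pos: [465.7, -3.2, 26.7]
orientation: [2.213, 2.23, 0.0]
contact_force: [-1.4, 0.7, 6.9]
opening: 0.406
```

arm_command(
  moves=[
    [[0, 0, -0.01, 0, 0, 0, 0.034], [0, 0, -0.04, 0, 0, 0, 0.034], [0, 0, -0.075, 0, 0, 0, 0.034], [0, 0, -0.09, 0, 0, 0, 0.034], [0, 0, -0.09, 0, 0, 0, 0.034]],
  ],
)

```text
time_s: 3.7
ee_pos: [467.1, -3.2, 120.0]
orientation: [2.212, 2.228, 0.007]
contact_force: [0.2, 0.3, -1.1]
opening: 0.404
```

```bash
python3 -c "
from h import *
to(619.5,-25.3,130)"
```

```text
t 3.7 pos [467.1  -3.2 120. ] shift m [-0.0232  0.1522 -0.0093] turn [ 0.27 -0.07  0.41] F [ 0.2  0.3 -1.1] op 38.0
```

```bash
cat >> h.py <<'E'
def basefit(P,i,c0,off=0):
    W=P.reshape(-1,3); rf=20+5*i; c=np.array(c0,float)
    W=W[(abs(W[:,2]-25-off)<2.5)]
    for _ in range(6):
        v=W[:,:2]-c; r=np.hypot(*v.T); k=r<rf+4; v=v[k]; r=r[k]
        a=np.floor((np.arctan2(v[:,1],v[:,0])+np.pi)/(2*np.pi)*36).astype(int)
        B=[]
        for b in range(36):
            q=np.nonzero(a==b)[0]
            if len(q)>=4 and r[q].max()>rf-5: j=q[np.argsort(r[q])[-2]]; B.append(v[j]+c)
        B=np.array(B); 
        c=least_squares(lambda p: np.hypot(B[:,0]-p[0],B[:,1]-p[1])-p[2],[*c,rf],loss='soft_l1').x[:3]; rr=c[2]; c=c[:2]
    return c.round(1),rr.round(1),len(B)
def darkfit(P,p,i,c0):
    # black rubber pixels any z 17..34, min-area extents
    W=P; g=p.max(-1)<75; m=g&(np.hypot(W[...,0]-c0[0],W[...,1]-c0[1])<26+5*i)&(W[...,2]>19)&(W[...,2]<36)
    X=W[m]; return 'dark',len(X),cv2.minEnclosingCircle(X[:,:2].astype(np.float32)),(np.percentile(X[:,:2],1,0)+np.percentile(X[:,:2],99,0)).round(1)/2
E
python3 - <<'E'
from h import *
for f in("w1","w2"):
    D=np.load(f+".npz"); P=cloud("wrist",D['d'],dict(ee_pos=D['pos'],orientation=D['ori']))
    print(basefit(P,1,(619,-25)),darkfit(P,D['p'],1,(619,-25)))
for n in("top","scene"):
    D=np.load(n+"0.npz"); P=cloud(n,D['d'])
    for i,c in {1:(619,-25),2:(619,-118),3:(618,-207),4:(617,-295)}.items():
        print(n,i,basefit(P,i,c),darkfit(P,D['p'],i,c))
D=np.load("scene0.npz"); P=cloud("scene",D['d'])
for i,c in {2:(464,174),3:(466,87),1:(465,-3),4:(467,-90)}.items(): print(flask(P,i,c))
E
```

```text
(array([621. , -26.8]), np.float64(24.3), 33) ('dark', 1911, ((621.0061645507812, -26.41600799560547), 24.89879608154297), array([620.45, -25.75]))
(array([621. , -26.7]), np.float64(24.1), 35) ('dark', 2142, ((620.9745483398438, -26.353944778442383), 24.871906280517578), array([620.3, -25.8]))
top 1 (array([622.4, -28.1]), np.float64(22.3), 31) ('dark', 123, ((621.197265625, -25.674705505371094), 21.682226181030273), array([620.65, -24.45]))
top 2 (array([ 621. , -119.5]), np.float64(27.6), 32) ('dark', 184, ((619.9375, -116.94400024414062), 27.10166358947754), array([ 619.45, -117.05]))
top 3 (array([ 621.6, -208.5]), np.float64(33.1), 35) ('dark', 262, ((620.3646240234375, -208.00827026367188), 32.87574768066406), array([ 620.5 , -206.35]))
top 4 (array([ 618.7, -299. ]), np.float64(38.3), 34) ('dark', 370, ((618.5160522460938, -297.94488525390625), 38.55643081665039), array([ 618.35, -296.  ]))
scene 1 (array([621.5, -29.6]), np.float64(21.2), 22) ('dark', 296, ((621.6947631835938, -27.91260528564453), 25.383983612060547), array([621.45, -29.1 ]))
scene 2 (array([ 620.6, -120.1]), np.float64(27.4), 30) ('dark', 416, ((621.2648315429688, -120.62126159667969), 31.090431213378906), array([ 620.3 , -120.55]))
scene 3 (array([ 621.2, -209.6]), np.float64(32.7), 33) ('dark', 568, ((620.6304931640625, -209.2838592529297), 35.944862365722656), array([ 620.25, -209.8 ]))
scene 4 (array([ 618.3, -299.1]), np.float64(38.0), 31) ('dark', 756, ((618.5387573242188, -300.3277282714844), 40.62226104736328), array([ 618.55, -299.85]))
(array([463.8, 173.8]), 101, np.float64(-0.27), np.float64(1.5), np.float64(69.5))
(array([466.2,  86.5]), 126, np.float64(-0.18), np.float64(1.3), np.float64(73.3))
(array([465.9,  -4.5]), 91, np.float64(-0.14), np.float64(1.28), np.float64(65.6))
(array([468.3, -91.5]), 180, np.float64(-0.29), np.float64(1.15), np.float64(77.4))
```

arm_command(
  moves=[
    [[-0.0056, 0.038, -0.005, 0, 0, 0.4, 0.034], [-0.0112, 0.076, -0.005, 0, 0, 0.4, 0.034], [-0.017, 0.114, -0.005, 0, 0, 0.4, 0.034], [-0.0228, 0.145, -0.005, 0, 0, 0.4, 0.034], [-0.0244, 0.1537, -0.005, 0, 0, 0.4, 0.034]],
  ],
)

```text
time_s: 4.12
ee_pos: [622.5, -27.4, 120.7]
orientation: [2.22, 2.221, -0.001]
contact_force: [0.0, 0.5, 0.7]
opening: 0.405
```

arm_command(
  moves=[
    [[0, 0, 0, 0, 0, 0, 0.034], [0, 0, 0, 0, 0, 0, 0.034]],
  ],
)

```text
time_s: 4.28
ee_pos: [618.4, -26.8, 120.7]
orientation: [-2.221, -2.221, 0.003]
contact_force: [-0.3, 0.1, 0.1]
opening: 0.405
```

```bash
python3 look.py w3 b,1,621,-26.7
python3 -c "
from h import *
to(620.8,-27.6,125)
D=np.load('w3.npz'); P=cloud('wrist',D['d'],dict(ee_pos=D['pos'],orientation=D['ori']))
print(flask(P,1,(620,-27),zb=D['pos'][2]-12,tol=5))
print(basefit(P,1,(621,-26.7)))
print(basefit(P,2,(621,-118)))
"
```

```text
[618.4 -26.8 120.7]
b,1,621,-26.7 ('spigtop', ((621.399658203125, -25.280961990356445), 13.053277969360352), 299, array([621.763063  , -21.16508689]), 'flange', array([622.36912797, -19.04858312]), 1729, ((621.458984375, -26.608850479125977), 24.73176383972168))
t 4.33 pos [618.1 -26.5 121. ] shift m [-0.0011  0.0027 -0.004 ] turn [-0.09  0.01  0.01] F [-1.  -0.7 -0.4] op 38.0
(array([616.4, -25.3]), 3200, np.float64(0.08), np.float64(1.33), np.float64(159.7))
(array([621.5, -26.7]), np.float64(24.4), 26)
(array([ 619.2, -107.8]), np.float64(33.5), 9)
```

View pics/w3.png

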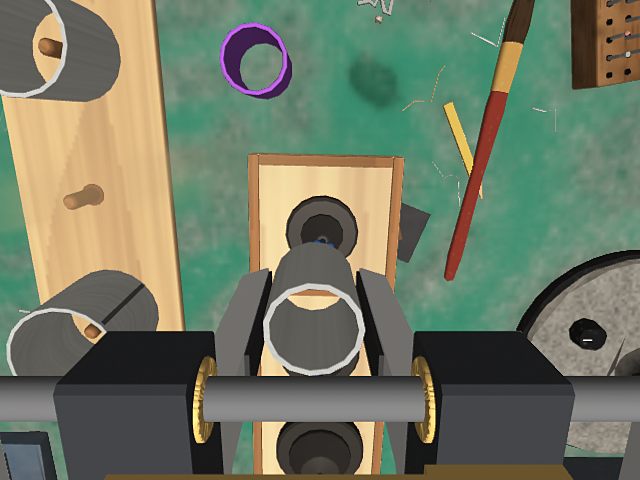

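```bash
cat >> h.py <<'E'
def held(P,p,i,c0,zt,col=110):
    r=(28+10*i)/2
    for tol in (4,2,1):
        W=P[(abs(P[...,2]-zt)<tol)&(p.min(-1)>150)]; W=W[np.hypot(W[:,0]-c0[0],W[:,1]-c0[1])<r+8]
        if len(W)<20: print(len(W)); continue
        c=least_squares(lambda a: np.hypot(W[:,0]-a[0],W[:,1]-a[1])-a[2],[*c0,r-1.25],loss='soft_l1').x
        print('held',tol,c.round(1),len(W),W[:,2].mean().round(2),np.ptp(W[:,2]).round(1))
E
python3 -c "
from h import *
D=np.load('w3.npz'); P=cloud('wrist',D['d'],dict(ee_pos=D['pos'],orientation=D['ori'])); p=D['p']
print(p[345,266:272].tolist())
held(P,p,1,(617,-26),160)
"
```

```text
[[236, 213, 172], [206, 203, 200], [204, 205, 202], [207, 207, 202], [209, 208, 203], [214, 213, 209]]
held 4 [616.4 -26.   17.5] 1595 160.1 3.7
held 2 [616.4 -26.   17.5] 1594 160.1 3.5
held 1 [616.4 -26.1  17.5] 1450 160.07 2.0
```

arm_command(
  moves=[
    [[-0.001, 0.0044, 0.02, 0, 0, 0, 0.034], [-0.001, 0.0044, 0.04, 0, 0, 0, 0.034], [-0.001, 0.0044, 0.061, 0, 0, 0, 0.034], [-0.001, 0.0044, 0.061, 0, 0, 0, 0.034], [-0.001, 0.0044, 0.061, 0, 0, 0, 0.034]],
  ],
)

```text
time_s: 4.75
ee_pos: [622.6, -27.2, 60.5]
orientation: [-2.22, -2.221, 0.002]
contact_force: [0.3, -0.4, 0.0]
opening: 0.407
```

```bash
python3 look.py w4
python3 -c "
from h import *
to(622.5,-27.6,37)
D=np.load('w4.npz'); P=cloud('wrist',D['d'],dict(ee_pos=D['pos'],orientation=D['ori'])); p=D['p']
held(P,p,1,D['pos'][:2],D['pos'][2]+40)
print(basefit(P,1,(621,-26.7)))
"
```

```text
[622.6 -27.2  60.5]
t 4.8 pos [623.5 -27.4  61.5] shift m [-0.0002 -0.001   0.0245] turn [ 0.01 -0.    0.03] F [0.9 0.3 0.3] op 38.4
held 4 [620.5 -26.5  17.5] 1600 99.93 4.1
held 2 [620.5 -26.5  17.5] 1588 99.95 3.5
held 1 [620.5 -26.4  17.5] 1223 100.16 1.9
(array([621.5, -26.6]), np.float64(24.4), 31)
```

View pics/w4.png

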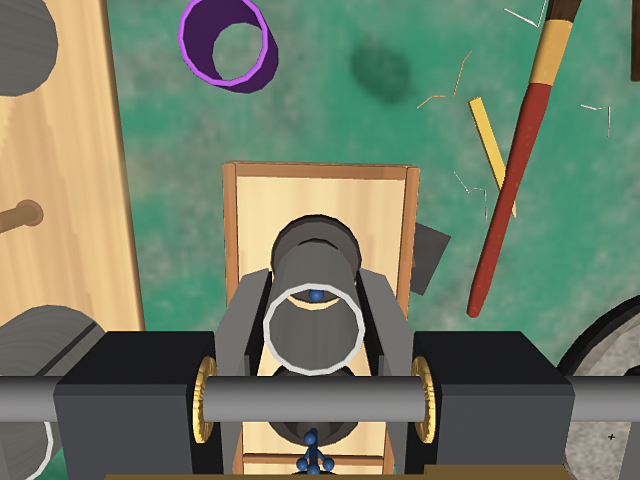

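arm_command(
  moves=[
    [[0, 0, 0.007, 0, 0, 0, 0.034], [0, 0, 0.014, 0, 0, 0, 0.034], [0, 0, 0.019, 0, 0, 0, 0.034], [0, 0, 0.022, 0, 0, 0, 0.034], [0, 0, 0.024, 0, 0, 0, 0.034]],
  ],
)

```text
time_s: 5.22
ee_pos: [623.7, -27.5, 36.4]
orientation: [-2.221, -2.222, 0.0]
contact_force: [-11.2, 2.0, 28.4]
opening: 0.406
```

arm_command(
  moves=[
    [[0, -0.001, 0.0, 0, 0, 0, 0.034], [0, -0.0015, 0, 0, 0, 0, 0.034], [0, -0.0015, 0, 0, 0, 0, 0.034]],
  ],
)

```text
time_s: 5.47
ee_pos: [622.4, -27.5, 36.6]
orientation: [2.221, 2.222, 0.0]
contact_force: [0.3, -0.4, 0.4]
opening: 0.406
```

```bash
python3 look.py w5
python3 -c "
from h import *
to(622.5,-27.6,37)
D=np.load('w5.npz'); P=cloud('wrist',D['d'],dict(ee_pos=D['pos'],orientation=D['ori'])); p=D['p']
held(P,p,1,D['pos'][:2],77)
print(basefit(P,1,(621,-26.7)))
"
```

```text
[622.4 -27.5  36.6]
t 5.52 pos [622.4 -27.6  36.6] shift m [ 0.      0.0001 -0.0004] turn [0.01 0.01 0.02] F [-1.2 -0.7  0.5] op 37.8
held 4 [620.3 -26.8  17.5] 1615 76.21 3.6
held 2 [620.3 -26.8  17.5] 1587 76.23 3.1
held 1 [620.3 -26.7  17.5] 1032 76.54 1.9
(array([621.7, -25.4]), np.float64(23.6), 19)
```

View pics/w5.png

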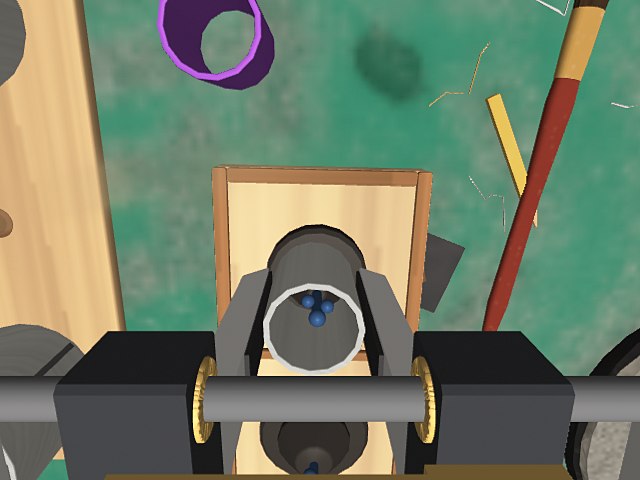

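arm_command(
  moves=[
    [[0, 0, 0, 0, 0, 0, 0.045], [0, 0, 0, 0, 0, 0, 0.06], [0, 0, 0, 0, 0, 0, 0.08], [0, 0, 0, 0, 0, 0, 0.094], [0, 0, 0, 0, 0, 0, 0.094]],
  ],
)

```text
time_s: 5.93
ee_pos: [622.3, -27.4, 36.5]
orientation: [2.221, 2.222, -0.0]
contact_force: [-0.8, -0.5, -0.6]
opening: 0.724
```

arm_command(
  moves=[
    [[0, 0, -0.02, 0, 0, 0, 0.094], [0, 0, -0.06, 0, 0, 0, 0.094], [0, 0, -0.1, 0, 0, 0, 0.094], [0, 0, -0.14, 0, 0, 0, 0.094], [0.04, -0.01, -0.16, 0, 0, 0, 0.094]],
  ],
)

```text
time_s: 6.35
ee_pos: [615.2, 2.0, 200.0]
orientation: [2.226, 2.208, 0.004]
contact_force: [2.1, -0.4, 1.3]
opening: 0.997
```

```bash
python3 -c "
from h import *
to(464,160,200)
"
```

```text
t 6.35 pos [615.2   2.  200. ] shift m [ 0.1568 -0.1525 -0.0013] turn [ 0.35  0.15 -0.47] F [ 2.1 -0.4  1.3] op 93.7
```

arm_command(
  moves=[
    [[0.03, -0.029, 0, 0, 0, 0, 0.094], [0.06, -0.058, 0, 0, 0, 0, 0.094], [0.09, -0.087, 0, 0, 0, 0, 0.094], [0.12, -0.116, 0, 0, 0, 0, 0.094], [0.15, -0.145, 0, 0, 0, 0, 0.094]],
  ],
)

```text
time_s: 6.77
ee_pos: [466.7, 159.7, 194.7]
orientation: [2.221, 2.222, 0.0]
contact_force: [1.4, 0.9, 1.1]
opening: 1.001
```

arm_command(
  moves=[
    [[0, 0, 0, 0, 0, 0, 0.094], [0, 0, 0, 0, 0, 0, 0.094], [0, 0, 0, 0, 0, 0, 0.094]],
  ],
)

```text
time_s: 7.02
ee_pos: [468.6, 158.4, 194.9]
orientation: [2.221, 2.222, 0.001]
contact_force: [0.2, -0.3, -0.6]
opening: 0.998
```

```bash
python3 look.py w6 f,2,464,174 f,3,465,88
python3 -c "
from h import *
to(465,173,100)
"
```

```text
[468.6 158.4 194.9]
f,2,464,174 (array([463.2, 176.3]), 725, np.float64(-0.35), np.float64(0.79), np.float64(70.0))
f,3,465,88 (array([465. ,  88.7]), 857, np.float64(-0.3), np.float64(0.8), np.float64(73.8))
t 7.07 pos [468.9 157.9 194.8] shift m [ 0.0151 -0.004   0.0948] turn [ 0.03  0.01 -0.03] F [ 0.5 -0.7  0.3] op 93.9
```

arm_command(
  moves=[
    [[0.0178, -0.0042, 0.03, 0, 0, 0, 0.094], [0.0178, -0.0042, 0.06, 0, 0, 0, 0.094], [0.0178, -0.0042, 0.09, 0, 0, 0, 0.094], [0.0178, -0.0042, 0.1, 0, 0, 0, 0.094], [0.0178, -0.0042, 0.1, 0, 0, 0, 0.094]],
  ],
)

```text
time_s: 7.48
ee_pos: [463.6, 174.7, 92.8]
orientation: [-2.223, -2.22, 0.007]
contact_force: [0.5, -0.1, -0.6]
opening: 1.0
```

```bash
python3 -c "
from h import *
to(464.7,175.8,27)
"
```

```text
t 7.48 pos [463.6 174.7  92.8] shift m [0.0013 0.0013 0.0658] turn [-0.18  0.17 -0.09] F [ 0.5 -0.1 -0.6] op 94.0
```

arm_command(
  moves=[
    [[0.0008, 0.0008, 0.03, 0, 0, 0, 0.094], [0.0008, 0.0008, 0.058, 0, 0, 0, 0.094], [0.0008, 0.0008, 0.066, 0, 0, 0, 0.07], [0.0008, 0.0008, 0.066, 0, 0, 0, 0.055], [0.0008, 0.0008, 0.066, 0, 0, 0, 0.044]],
  ],
  force=20,
)

```text
time_s: 7.9
ee_pos: [465.9, 177.0, 30.1]
orientation: [2.222, 2.221, 0.001]
contact_force: [0.4, -0.8, -0.4]
opening: 0.822
```

arm_command(
  moves=[
    [[0, 0, 0, 0, 0, 0, 0.044], [0, 0, 0, 0, 0, 0, 0.044], [0, 0, 0, 0, 0, 0, 0.044], [0, 0, 0, 0, 0, 0, 0.044], [0, 0, 0, 0, 0, 0, 0.044]],
  ],
)

```text
time_s: 8.32
ee_pos: [465.2, 177.4, 29.2]
orientation: [2.221, 2.222, 0.001]
contact_force: [-1.8, 0.2, 9.3]
opening: 0.514
```

arm_command(
  moves=[
    [[0, 0, 0, 0, 0, 0, 0.044], [0, 0, 0, 0, 0, 0, 0.044]],
  ],
)

```text
time_s: 8.48
ee_pos: [465.2, 177.4, 29.2]
orientation: [2.221, 2.222, 0.001]
contact_force: [-2.1, -0.1, 9.8]
opening: 0.515
```

arm_command(
  moves=[
    [[0, 0, -0.01, 0, 0, 0, 0.044], [0, 0, -0.04, 0, 0, 0, 0.044], [0, 0, -0.08, 0, 0, 0, 0.044], [0, 0, -0.11, 0, 0, 0, 0.044], [0, 0, -0.11, 0, 0, 0, 0.044]],
  ],
)

```text
time_s: 8.9
ee_pos: [467.3, 177.9, 144.4]
orientation: [2.22, 2.22, 0.011]
contact_force: [0.8, -0.1, 0.3]
opening: 0.515
```

```bash
python3 -c "
from h import *
to(622.5,-116,140)
"
```

```text
t 8.9 pos [467.3 177.9 144.4] shift m [-0.2939  0.1552  0.0042] turn [ 0.35 -0.22 -0.  ] F [ 0.8 -0.1  0.3] op 48.4
```

arm_command(
  moves=[
    [[-0.033, 0.018, 0, 0, 0, 0, 0.044], [-0.066, 0.035, 0, 0, 0, 0, 0.044], [-0.099, 0.052, 0, 0, 0, 0, 0.044], [-0.132, 0.07, 0, 0, 0, 0, 0.044], [-0.165, 0.087, 0, 0, 0, 0, 0.044]],
  ],
)

```text
time_s: 9.32
ee_pos: [552.4, 10.6, 139.1]
orientation: [2.22, 2.222, 0.0]
contact_force: [0.1, 0.8, -0.4]
opening: 0.515
```

arm_command(
  moves=[
    [[-0.033, 0.018, 0, 0, 0, 0, 0.044], [-0.066, 0.035, 0, 0, 0, 0, 0.044], [-0.099, 0.052, 0, 0, 0, 0, 0.044], [-0.12, 0.065, 0, 0, 0, 0, 0.044], [-0.128, 0.07, 0, 0, 0, 0, 0.044]],
  ],
)

```text
time_s: 9.73
ee_pos: [622.6, -120.0, 139.0]
orientation: [2.224, 2.217, -0.002]
contact_force: [0.3, -0.5, -0.8]
opening: 0.513
```

arm_command(
  moves=[
    [[0, 0, 0, 0, 0, 0, 0.044], [0, 0, 0, 0, 0, 0, 0.044], [0, 0, 0, 0, 0, 0, 0.044]],
  ],
)

```text
time_s: 9.98
ee_pos: [621.6, -114.0, 138.7]
orientation: [-2.219, -2.223, -0.0]
contact_force: [0.4, -0.1, -1.4]
opening: 0.513
```

```bash
cat > chk.py <<'E'
import sys
from h import *
n,i,bx,by,off=sys.argv[1],int(sys.argv[2]),*map(float,sys.argv[3:6])
D=np.load(n+'.npz'); P=cloud('wrist',D['d'],dict(ee_pos=D['pos'],orientation=D['ori'])); p=D['p']
held(P,p,i,D['pos'][:2],D['pos'][2]-off+48+4*i)
print(basefit(P,i,(bx,by)),darkfit(P,p,i,(bx,by)))
print(basefit(P,i,(bx,by),-1))
to(bx,by,140)
E
python3 look.py w7; python3 chk.py w7 2 621 -118 14.2
```

```text
[ 621.6 -114.   138.7]
held 4 [ 619.6 -115.2   22.5] 1581 179.52 4.2
held 2 [ 619.6 -115.2   22.5] 1541 179.55 3.4
held 1 [ 619.6 -115.    22.4] 852 179.93 2.0
(array([ 620.2, -118.4]), np.float64(29.4), 24) ('dark', 1198, ((620.3272705078125, -117.83158111572266), 29.53162384033203), array([ 620.3, -108.7]))
(array([ 620.3, -118.5]), np.float64(29.6), 24)
t 10.03 pos [ 621.7 -113.9  138.8] shift m [-0.0041 -0.0007 -0.0012] turn [-0.02 -0.04  0.13] F [ 0.7 -0.3 -1.6] op 48.3
```

View pics/w7.png

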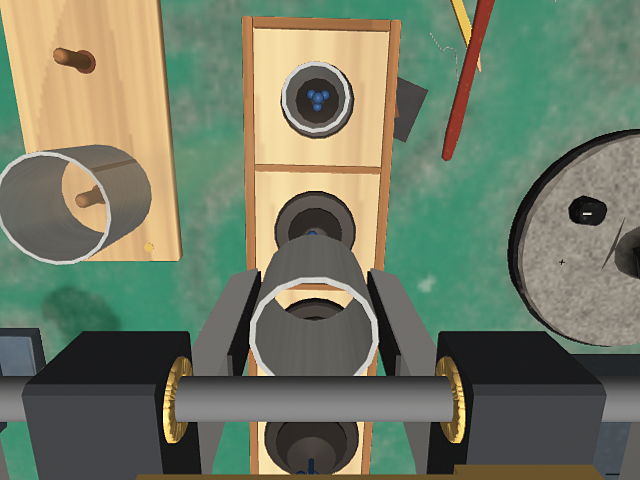

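arm_command(
  moves=[
    [[-0.0033, 0, 0.0, 0, 0, 0, 0.044], [-0.0033, 0, 0.02, 0, 0, 0, 0.044], [-0.0033, 0, 0.05, 0, 0, 0, 0.044], [-0.0033, 0, 0.077, 0, 0, 0, 0.044], [-0.0033, 0, 0.077, 0, 0, 0, 0.044]],
  ],
)

```text
time_s: 10.45
ee_pos: [619.4, -117.6, 57.3]
orientation: [-2.216, -2.22, 0.006]
contact_force: [-1.3, 0.5, -2.4]
opening: 0.516
```

arm_command(
  moves=[
    [[0, 0, 0, 0, 0, 0, 0.044], [0, 0, 0, 0, 0, 0, 0.044]],
  ],
)

```text
time_s: 10.62
ee_pos: [622.7, -119.0, 63.3]
orientation: [2.22, 2.221, 0.001]
contact_force: [0.1, 0.1, -0.0]
opening: 0.516
```

```bash
python3 look.py w8; python3 chk.py w8 2 620.2 -118.4 14.2
```

```text
[ 622.7 -119.    63.3]
held 4 [ 620.6 -120.2   22.5] 1568 104.19 4.0
held 2 [ 620.6 -120.2   22.5] 1518 104.23 3.3
held 1 [ 620.6 -120.    22.4] 828 104.62 1.7
(array([ 620.3, -118.3]), np.float64(29.5), 32) ('dark', 1563, ((620.2503662109375, -118.12479400634766), 29.7116641998291), array([ 620.35, -117.55]))
(array([ 620.3, -118.4]), np.float64(29.6), 32)
t 10.67 pos [ 623.  -119.1   63.6] shift m [ 0.0007 -0.0026 -0.0764] turn [0.13 0.02 0.04] F [ 0.7 -0.1 -0.5] op 48.0
```

arm_command(
  moves=[
    [[0.0018, -0.0012, 0.005, 0, 0, 0, 0.044], [0.0018, -0.0012, 0.01, 0, 0, 0, 0.044], [0.0018, -0.0012, 0.015, 0, 0, 0, 0.044], [0.0018, -0.0012, 0.019, 0, 0, 0, 0.044], [0.0018, -0.0012, 0.021, 0, 0, 0, 0.044]],
  ],
)

```text
time_s: 11.08
ee_pos: [620.6, -117.2, 40.0]
orientation: [-2.22, -2.222, 0.001]
contact_force: [-0.4, 0.6, -1.3]
opening: 0.512
```

arm_command(
  moves=[
    [[0, 0, 0.001, 0, 0, 0, 0.044], [0, 0, 0.0025, 0, 0, 0, 0.044], [0, 0, 0.0025, 0, 0, 0, 0.044]],
  ],
)

```text
time_s: 11.33
ee_pos: [620.7, -117.4, 38.9]
orientation: [-2.221, -2.221, -0.0]
contact_force: [-7.2, 1.9, 13.4]
opening: 0.506
```

```bash
python3 look.py w9; python3 chk.py w9 2 620.2 -118.4 14.2
```

```text
[ 620.7 -117.4   38.9]
held 4 [ 618.6 -118.5   22.5] 1569 80.22 4.0
held 2 [ 618.6 -118.5   22.5] 1564 80.22 3.6
held 1 [ 618.6 -118.4   22.4] 1254 80.4 2.0
(array([ 620.2, -117.3]), np.float64(28.7), 19) ('dark', 1330, ((620.1227416992188, -113.21179962158203), 28.876846313476562), array([ 620.15, -113.35]))
(array([ 620.2, -117.1]), np.float64(28.6), 19)
t 11.38 pos [ 620.7 -117.4   38.9] shift m [-0.001  -0.0005 -0.1011] turn [-0.01 -0.02  0.01] F [-6.5  1.6 14.2] op 48.2
```

View pics/w9.png

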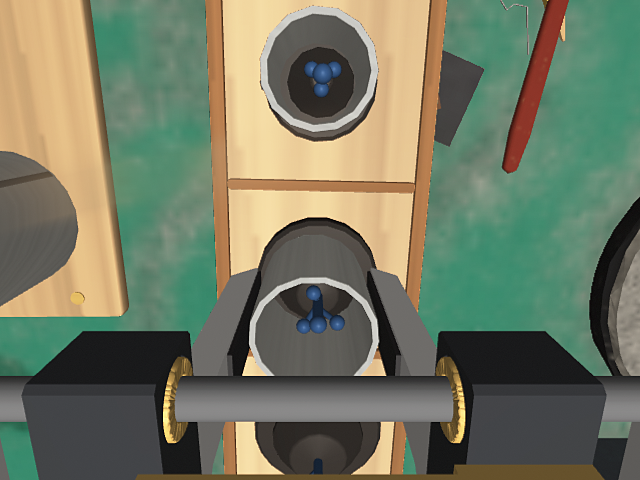

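arm_command(
  moves=[
    [[0, 0, 0, 0, 0, 0, 0.055], [0, 0, 0, 0, 0, 0, 0.065], [0, 0, 0, 0, 0, 0, 0.08], [0, 0, 0, 0, 0, 0, 0.094], [0, 0, 0, 0, 0, 0, 0.094]],
  ],
)

```text
time_s: 11.8
ee_pos: [620.9, -117.2, 38.1]
orientation: [2.221, 2.222, -0.0]
contact_force: [-0.3, -0.1, 0.6]
opening: 0.83
```

arm_command(
  moves=[
    [[0, 0, -0.02, 0, 0, 0, 0.094], [0, 0, -0.06, 0, 0, 0, 0.094], [0, 0, -0.1, 0, 0, 0, 0.094], [0, 0, -0.14, 0, 0, 0, 0.094], [0.03, -0.01, -0.16, 0, 0, 0, 0.094]],
  ],
)

```text
time_s: 12.22
ee_pos: [612.3, -92.9, 203.1]
orientation: [2.224, 2.21, 0.002]
contact_force: [1.1, -0.4, 0.5]
opening: 1.0
```

```bash
python3 look.py w10 f,1,620,-27; python3 -c "
from h import *
D=np.load('w10.npz'); P=cloud('wrist',D['d'],dict(ee_pos=D['pos'],orientation=D['ori']))
for i,c in((1,(620,-27)),(2,(620,-118))): print(flask(P,i,c,zb=25))
to(466.5,75,195)"
```

```text
[612.3 -92.9 203.1]
f,1,620,-27 (array([619. , -25.9]), 76, np.float64(-0.53), np.float64(0.79), np.float64(67.5))
(array([620.2, -27. ]), 589, np.float64(-0.31), np.float64(0.76), np.float64(76.1))
(array([ 618.5, -118.2]), 710, np.float64(-0.33), np.float64(0.8), np.float64(79.9))
t 12.27 pos [612.2 -83.5 204.6] shift m [ 0.1587 -0.1455  0.0088] turn [ 0.39 -0.08  0.07] F [5.2 5.6 6.3] op 94.0
```

View pics/w10.png

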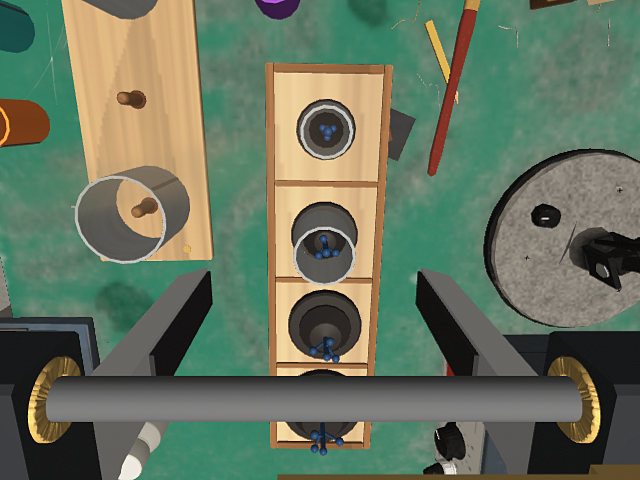

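```bash
python3 -c "
from h import *
D=np.load('w10.npz'); P=cloud('wrist',D['d'],dict(ee_pos=D['pos'],orientation=D['ori']))
print(basefit(P,3,(620,-207)),darkfit(P,D['p'],3,(620,-207)))"
```

```text
(array([ 620.5, -207.4]), np.float64(34.1), 35) ('dark', 2525, ((620.8089599609375, -207.24136352539062), 34.89316177368164), array([ 620.75, -205.8 ]))
```

arm_command(
  moves=[
    [[0.03, -0.028, 0.002, 0, 0, 0, 0.094], [0.06, -0.056, 0.005, 0, 0, 0, 0.094], [0.09, -0.084, 0.007, 0, 0, 0, 0.094], [0.12, -0.112, 0.009, 0, 0, 0, 0.094], [0.149, -0.1455, 0.009, 0, 0, 0, 0.094]],
  ],
)

```text
time_s: 12.68
ee_pos: [465.7, 61.5, 188.6]
orientation: [-2.22, -2.223, 0.001]
contact_force: [0.3, 0.8, -0.4]
opening: 1.0
```

arm_command(
  moves=[
    [[0, 0, 0, 0, 0, 0, 0.094], [0, 0, 0, 0, 0, 0, 0.094], [0, 0, 0, 0, 0, 0, 0.094], [0, 0, 0, 0, 0, 0, 0.094]],
  ],
)

```text
time_s: 13.02
ee_pos: [467.9, 59.2, 189.2]
orientation: [2.222, 2.22, -0.0]
contact_force: [-0.2, -0.3, 0.7]
opening: 0.999
```

```bash
python3 look.py w11 f,3,465,88
python3 -c "
from h import *
to(466,87.2,27)
"
```

```text
[467.9  59.2 189.2]
f,3,465,88 (array([465.1,  88.3]), 948, np.float64(-0.4), np.float64(0.77), np.float64(74.0))
t 13.07 pos [467.9  59.1 189.1] shift m [ 0.0282 -0.002   0.1621] turn [ 0.01  0.03 -0.07] F [ 0.   0.3 -0.9] op 94.0
```

arm_command(
  moves=[
    [[0.0288, -0.0015, 0.0, 0, 0, 0, 0.094], [0.0288, -0.0015, 0.035, 0, 0, 0, 0.094], [0.0288, -0.0015, 0.07, 0, 0, 0, 0.094], [0.0288, -0.0015, 0.09, 0, 0, 0, 0.094], [0.0288, -0.0015, 0.09, 0, 0, 0, 0.094]],
  ],
)

```text
time_s: 13.48
ee_pos: [464.2, 87.3, 95.7]
orientation: [-2.222, -2.219, 0.009]
contact_force: [-0.1, -0.3, -1.4]
opening: 1.0
```

arm_command(
  moves=[
    [[0, 0, 0, 0, 0, 0, 0.094], [0, 0, 0, 0, 0, 0, 0.094]],
  ],
)

```text
time_s: 13.65
ee_pos: [466.7, 88.3, 100.3]
orientation: [2.222, 2.22, 0.001]
contact_force: [0.3, -0.2, -0.3]
opening: 1.0
```

```bash
python3 -c "
from h import *
to(466.5,88,28)
"
```

```text
t 13.65 pos [466.7  88.3 100.3] shift m [-0.0003 -0.0003  0.0723] turn [ 0.06  0.   -0.04] F [ 0.3 -0.2 -0.3] op 94.0
```

arm_command(
  moves=[
    [[0, 0, 0.025, 0, 0, 0, 0.094], [0, 0, 0.05, 0, 0, 0, 0.094], [0, 0, 0.066, 0, 0, 0, 0.094], [0, 0, 0.0715, 0, 0, 0, 0.07], [0, 0, 0.0715, 0, 0, 0, 0.054]],
  ],
  force=20,
)

```text
time_s: 14.07
ee_pos: [466.1, 88.6, 28.0]
orientation: [2.221, 2.222, -0.0]
contact_force: [-0.6, -0.5, -0.5]
opening: 0.891
```

arm_command(
  moves=[
    [[0, 0, 0, 0, 0, 0, 0.054], [0, 0, 0, 0, 0, 0, 0.054], [0, 0, 0, 0, 0, 0, 0.054], [0, 0, 0, 0, 0, 0, 0.054], [0, 0, 0, 0, 0, 0, 0.054]],
  ],
)

```text
time_s: 14.48
ee_pos: [466.4, 89.0, 28.5]
orientation: [2.22, 2.222, 0.002]
contact_force: [-2.3, -1.2, 11.4]
opening: 0.626
```

arm_command(
  moves=[
    [[0, 0, 0, 0, 0, 0, 0.054], [0, 0, 0, 0, 0, 0, 0.054]],
  ],
)

```text
time_s: 14.65
ee_pos: [466.4, 89.0, 28.5]
orientation: [2.22, 2.222, 0.002]
contact_force: [-1.3, 0.3, 11.2]
opening: 0.623
```

arm_command(
  moves=[
    [[0, 0, -0.01, 0, 0, 0, 0.054], [0, 0, -0.04, 0, 0, 0, 0.054], [0, 0, -0.08, 0, 0, 0, 0.054], [0, 0, -0.11, 0, 0, 0, 0.054], [0, 0, -0.112, 0, 0, 0, 0.054]],
  ],
)

```text
time_s: 15.07
ee_pos: [468.0, 89.1, 145.1]
orientation: [2.22, 2.22, 0.01]
contact_force: [1.8, 0.1, -0.4]
opening: 0.624
```

```bash
python3 -c "
from h import *
to(622,-207,140)
"
```

```text
t 15.07 pos [468.   89.1 145.1] shift m [-0.2961  0.154   0.0053] turn [ 0.36 -0.16 -0.01] F [ 1.8  0.1 -0.4] op 58.6
```

arm_command(
  moves=[
    [[-0.033, 0.0175, 0, 0, 0, 0, 0.054], [-0.066, 0.035, 0, 0, 0, 0, 0.054], [-0.099, 0.052, 0, 0, 0, 0, 0.054], [-0.132, 0.07, 0, 0, 0, 0, 0.054], [-0.165, 0.087, 0, 0, 0, 0, 0.054]],
  ],
)

```text
time_s: 15.48
ee_pos: [553.2, -77.7, 140.0]
orientation: [-2.22, -2.222, -0.0]
contact_force: [0.5, 1.7, -0.9]
opening: 0.628
```

arm_command(
  moves=[
    [[-0.033, 0.0175, 0, 0, 0, 0, 0.054], [-0.066, 0.035, 0, 0, 0, 0, 0.054], [-0.099, 0.052, 0, 0, 0, 0, 0.054], [-0.12, 0.063, 0, 0, 0, 0, 0.054], [-0.131, 0.0685, 0, 0, 0, 0, 0.054]],
  ],
)

```text
time_s: 15.9
ee_pos: [621.5, -210.7, 139.7]
orientation: [2.223, 2.218, -0.002]
contact_force: [-0.3, -0.1, -2.2]
opening: 0.623
```

arm_command(
  moves=[
    [[0, 0, 0, 0, 0, 0, 0.054], [0, 0, 0, 0, 0, 0, 0.054], [0, 0, 0, 0, 0, 0, 0.054], [0, 0, 0, 0, 0, 0, 0.054]],
  ],
)

```text
time_s: 16.23
ee_pos: [621.3, -205.5, 139.8]
orientation: [-2.219, -2.223, -0.001]
contact_force: [-1.2, -0.8, -2.2]
opening: 0.625
```

```bash
python3 look.py w12; python3 chk.py w12 3 620.5 -207.4 13.5
```

```text
[ 621.3 -205.5  139.8]
held 4 [ 619.3 -206.2   27.4] 1893 185.36 4.3
held 2 [ 619.3 -206.2   27.4] 1812 185.42 3.2
held 1 [ 619.2 -206.    27.4] 969 185.83 1.8
(array([ 620.7, -207.8]), np.float64(34.4), 24) ('dark', 1344, ((620.7606201171875, -207.463623046875), 34.53254699707031), array([ 620.95, -195.35]))
(array([ 620.7, -208. ]), np.float64(34.6), 24)
t 16.28 pos [ 621.4 -205.6  139.9] shift m [-0.0018 -0.0009 -0.0001] turn [ 0.01 -0.03  0.12] F [ 0.5  0.  -2.3] op 58.9
```

View pics/w12.png

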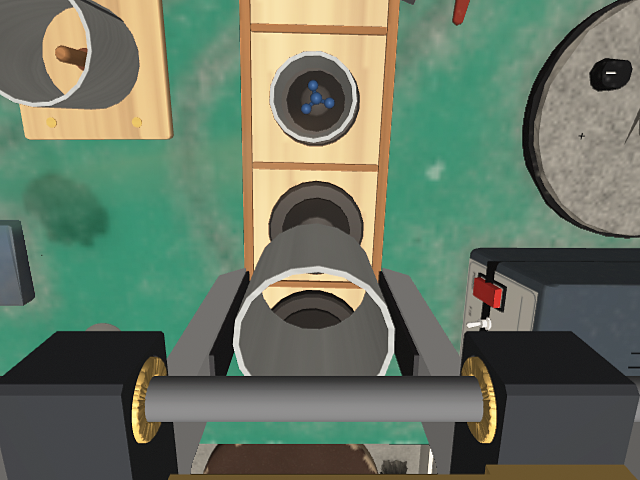

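arm_command(
  moves=[
    [[-0.0017, 0.0005, 0.01, 0, 0, 0, 0.054], [-0.0017, 0.0005, 0.03, 0, 0, 0, 0.054], [-0.0017, 0.0005, 0.055, 0, 0, 0, 0.054], [-0.0017, 0.0005, 0.07, 0, 0, 0, 0.054], [-0.0017, 0.0005, 0.076, 0, 0, 0, 0.054]],
  ],
)

```text
time_s: 16.7
ee_pos: [620.6, -208.0, 60.9]
orientation: [-2.218, -2.22, 0.003]
contact_force: [-0.5, 0.1, -1.2]
opening: 0.627
```

arm_command(
  moves=[
    [[0, 0, 0, 0, 0, 0, 0.054], [0, 0, 0, 0, 0, 0, 0.054], [0, 0, 0, 0, 0, 0, 0.054]],
  ],
)

```text
time_s: 16.95
ee_pos: [622.5, -209.2, 64.8]
orientation: [2.22, 2.221, 0.001]
contact_force: [0.8, -1.8, -1.4]
opening: 0.627
```

```bash
python3 look.py w13; python3 chk.py w13 3 620.6 -207.7 13.5
```

```text
[ 622.5 -209.2   64.8]
held 4 [ 620.4 -209.8   27.5] 1860 110.35 4.2
held 2 [ 620.4 -209.8   27.4] 1786 110.4 3.1
held 1 [ 620.3 -209.6   27.4] 939 110.81 1.9
(array([ 620.7, -207.8]), np.float64(34.4), 33) ('dark', 1916, ((620.8238525390625, -207.65740966796875), 34.76080322265625), array([ 620.85, -207.15]))
(array([ 620.7, -207.9]), np.float64(34.7), 34)
t 17.0 pos [ 622.5 -209.1   64.9] shift m [ 0.0014 -0.0018 -0.0751] turn [0.09 0.03 0.03] F [-0.1  0.4 -1.6] op 59.1
```

Adjust by about y +1.9, x −0.7 and lower.

arm_command(
  moves=[
    [[0.0019, -0.0007, 0.005, 0, 0, 0, 0.054], [0.0019, -0.0007, 0.01, 0, 0, 0, 0.054], [0.0019, -0.0007, 0.016, 0, 0, 0, 0.054], [0.0019, -0.0007, 0.02, 0, 0, 0, 0.054], [0.0019, -0.0007, 0.0235, 0, 0, 0, 0.054]],
  ],
)

```text
time_s: 17.42
ee_pos: [621.0, -206.9, 39.4]
orientation: [-2.221, -2.222, 0.001]
contact_force: [0.4, 0.3, -0.9]
opening: 0.626
```

arm_command(
  moves=[
    [[0, 0, 0.001, 0, 0, 0, 0.054], [0, 0, 0.002, 0, 0, 0, 0.054], [0, 0, 0.002, 0, 0, 0, 0.054]],
  ],
)

```text
time_s: 17.67
ee_pos: [621.1, -207.1, 38.6]
orientation: [-2.221, -2.221, -0.0]
contact_force: [-3.1, 1.6, 5.9]
opening: 0.624
```

```bash
python3 look.py w14; python3 chk.py w14 3 620.6 -207.7 13.5
```

```text
[ 621.1 -207.1   38.6]
held 4 [ 619.  -207.7   27.5] 1872 84.22 3.6
held 2 [ 619.  -207.7   27.5] 1810 84.26 2.8
held 1 [ 619.  -207.5   27.4] 1015 84.64 1.8
(array([ 620.6, -207.7]), np.float64(34.4), 18) ('dark', 1666, ((620.6563720703125, -202.2803955078125), 33.99418258666992), array([ 620.65, -201.75]))
(array([ 620.6, -207.7]), np.float64(34.5), 18)
t 17.72 pos [ 621.1 -207.    38.6] shift m [-0.0006 -0.0005 -0.1014] turn [-0.   -0.01  0.02] F [-4.3  1.8  7.8] op 59.0
```

Contact at the home height (rim 84.6 against 85 expected), so release and lift.

arm_command(
  moves=[
    [[0, 0, 0, 0, 0, 0, 0.065], [0, 0, 0, 0, 0, 0, 0.075], [0, 0, 0, 0, 0, 0, 0.09], [0, 0, 0, 0, 0, 0, 0.094], [0, 0, 0, 0, 0, 0, 0.094]],
  ],
)

```text
time_s: 18.13
ee_pos: [621.2, -207.0, 38.1]
orientation: [2.221, 2.222, -0.0]
contact_force: [-0.4, 0.3, -0.1]
opening: 0.942
```

arm_command(
  moves=[
    [[0, 0, -0.015, 0, 0, 0, 0.094], [0, 0, -0.05, 0, 0, 0, 0.094], [0, 0, -0.09, 0, 0, 0, 0.094], [0, 0, -0.13, 0, 0, 0, 0.094], [0, 0, -0.16, 0, 0, 0, 0.094]],
  ],
)

```text
time_s: 18.55
ee_pos: [621.5, -207.5, 202.8]
orientation: [2.22, 2.219, 0.002]
contact_force: [0.7, 0.4, 0.3]
opening: 1.004
```

```bash
python3 look.py w15; python3 -c "
from h import *
D=np.load('w15.npz'); P=cloud('wrist',D['d'],dict(ee_pos=D['pos'],orientation=D['ori']))
for i,c in((1,(620,-27)),(2,(618.5,-118)),(3,(619,-208))): print(flask(P,i,c,zb=25))
to(468.3,-110,190)"
```

```text
[ 621.5 -207.5  202.8]
(array([620., -27.]), 0, np.float64(nan), np.float64(nan), np.float64(nan))
(array([ 618.7, -118.8]), 840, np.float64(-0.35), np.float64(0.77), np.float64(80.1))
(array([ 619. , -207.5]), 896, np.float64(-0.38), np.float64(0.78), np.float64(84.0))
t 18.6 pos [ 623.3 -208.5  208.1] shift m [ 0.0985 -0.1552  0.0165] turn [ 0.5   0.13 -0.01] F [ 1.2 -0.7  6.4] op 94.0h.py:26: RuntimeWarning: Mean of empty slice.
  return c,len(w),dd.mean()-r,np.std(dd)
  ret = ret.dtype.type(ret / rcount)
  ret = _var(a, axis=axis, dtype=dtype, out=out, ddof=ddof,
  arrmean = um.true_divide(arrmean, div, out=arrmean,
  ret = ret.dtype.type(ret / rcount)
h.py:30: RuntimeWarning: Mean of empty slice.
  c,n,e,s=fitc(W,r,c0); return c.round(1),n,round(e,2),round(s,2),W[:,2].mean().round(1)
```

View pics/w15.png

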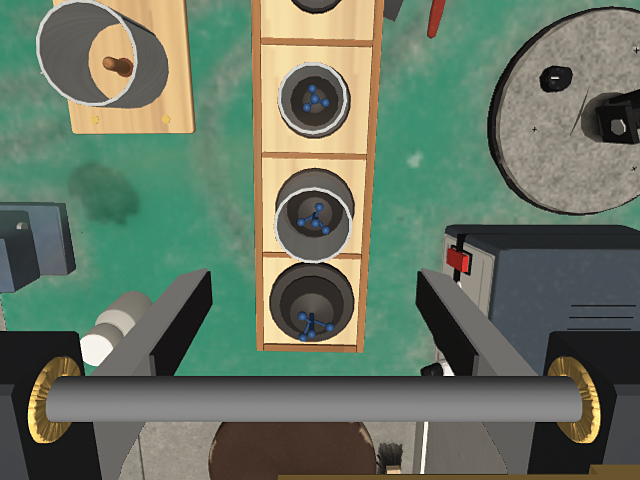

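Flasks 2 and 3 sit in place at (314,100) and (313,225), and base 4 is clear at (312,303).

```bash
python3 -c "
from h import *
D=np.load('w15.npz'); P=cloud('wrist',D['d'],dict(ee_pos=D['pos'],orientation=D['ori']))
print(basefit(P,4,(618,-297)),darkfit(P,D['p'],4,(618,-297)))
to(468.3,-110,190)"
```

```text
(array([ 617.6, -297.9]), np.float64(39.3), 35) ('dark', 1979, ((617.8761596679688, -297.3438415527344), 39.43815612792969), array([ 617.95, -296.6 ]))
t 18.6 pos [ 623.3 -208.5  208.1] shift m [ 0.0985 -0.1552  0.0165] turn [ 0.5   0.13 -0.01] F [ 1.2 -0.7  6.4] op 94.0
```

arm_command(
  moves=[
    [[0.019, -0.031, 0.003, 0, 0, 0, 0.094], [0.038, -0.062, 0.006, 0, 0, 0, 0.094], [0.057, -0.093, 0.01, 0, 0, 0, 0.094], [0.076, -0.124, 0.012, 0, 0, 0, 0.094], [0.095, -0.153, 0.012, 0, 0, 0, 0.094]],
  ],
)

```text
time_s: 19.02
ee_pos: [466.1, -111.4, 186.2]
orientation: [-2.221, -2.221, -0.0]
contact_force: [0.4, 0.6, 1.3]
opening: 1.002
```

arm_command(
  moves=[
    [[0, 0, 0, 0, 0, 0, 0.094], [0, 0, 0, 0, 0, 0, 0.094], [0, 0, 0, 0, 0, 0, 0.094], [0, 0, 0, 0, 0, 0, 0.094]],
  ],
)

```text
time_s: 19.35
ee_pos: [468.9, -112.6, 186.7]
orientation: [2.221, 2.221, 0.0]
contact_force: [-0.0, 0.1, -0.4]
opening: 1.0
```

```bash
python3 look.py w16 f,4,467,-89.5
python3 -c "
from h import *
to(468.5,-89.4,100)
"
```

```text
[ 468.9 -112.6  186.7]
f,4,467,-89.5 (array([467.2, -89.7]), 1163, np.float64(-0.38), np.float64(0.77), np.float64(78.0))
t 19.4 pos [ 468.8 -112.7  186.4] shift m [ 0.0234 -0.0003  0.0864] turn [ 0.02  0.04 -0.01] F [-0.4  0.6  1. ] op 94.0
```

arm_command(
  moves=[
    [[0.023, 0, 0.0, 0, 0, 0, 0.094], [0.023, 0, 0.035, 0, 0, 0, 0.094], [0.023, 0, 0.065, 0, 0, 0, 0.094], [0.023, 0, 0.08, 0, 0, 0, 0.094], [0.023, 0, 0.08, 0, 0, 0, 0.094]],
  ],
)

```text
time_s: 19.82
ee_pos: [466.7, -89.5, 103.3]
orientation: [-2.22, -2.219, 0.007]
contact_force: [-0.5, -0.3, -0.3]
opening: 1.0
```

arm_command(
  moves=[
    [[0, 0, 0, 0, 0, 0, 0.094], [0, 0, 0, 0, 0, 0, 0.094]],
  ],
)

```text
time_s: 19.98
ee_pos: [468.9, -89.6, 107.1]
orientation: [2.221, 2.221, 0.0]
contact_force: [-0.1, 0.8, 0.2]
opening: 1.004
```

```bash
python3 -c "
from h import *
to(468.9,-89.7,28.5)
"
```

```text
t 19.98 pos [468.9 -89.6 107.1] shift m [-0.     -0.0001  0.0786] turn [ 0.05  0.03 -0.01] F [-0.1  0.8  0.2] op 94.4
```

arm_command(
  moves=[
    [[0, 0, 0.025, 0, 0, 0, 0.094], [0, 0, 0.05, 0, 0, 0, 0.094], [0, 0, 0.07, 0, 0, 0, 0.094], [0, 0, 0.078, 0, 0, 0, 0.094], [0, 0, 0.078, 0, 0, 0, 0.064]],
  ],
  force=20,
)

```text
time_s: 20.4
ee_pos: [468.1, -89.2, 27.9]
orientation: [-2.221, -2.221, 0.001]
contact_force: [-0.1, -1.0, -0.1]
opening: 0.962
```

arm_command(
  moves=[
    [[0, 0, 0, 0, 0, 0, 0.064], [0, 0, 0, 0, 0, 0, 0.064], [0, 0, 0, 0, 0, 0, 0.064], [0, 0, 0, 0, 0, 0, 0.064], [0, 0, 0, 0, 0, 0, 0.064]],
  ],
)

```text
time_s: 20.82
ee_pos: [468.9, -89.0, 29.2]
orientation: [2.22, 2.221, 0.002]
contact_force: [-2.3, 0.9, 12.4]
opening: 0.716
```

arm_command(
  moves=[
    [[0, 0, 0, 0, 0, 0, 0.064], [0, 0, 0, 0, 0, 0, 0.064]],
  ],
)

```text
time_s: 20.98
ee_pos: [468.9, -89.0, 29.2]
orientation: [2.22, 2.221, 0.002]
contact_force: [-1.2, 1.0, 12.4]
opening: 0.716
```

arm_command(
  moves=[
    [[0, 0, -0.01, 0, 0, 0, 0.064], [0, 0, -0.04, 0, 0, 0, 0.064], [0, 0, -0.08, 0, 0, 0, 0.064], [0, 0, -0.11, 0, 0, 0, 0.064], [0, 0, -0.115, 0, 0, 0, 0.064]],
  ],
)

```text
time_s: 21.4
ee_pos: [470.0, -89.6, 148.3]
orientation: [2.219, 2.218, 0.007]
contact_force: [0.8, -0.8, -1.0]
opening: 0.718
```

```bash
python3 -c "
from h import *
to(619.2,-296.5,145)
"
```

```text
t 21.4 pos [470.  -89.6 148.3] shift m [-0.2069  0.1492  0.0041] turn [ 0.36 -0.02 -0.01] F [ 0.8 -0.8 -1. ] op 67.5
```

arm_command(
  moves=[
    [[-0.03, 0.0215, 0, 0, 0, 0, 0.064], [-0.06, 0.043, 0, 0, 0, 0, 0.064], [-0.09, 0.0645, 0, 0, 0, 0, 0.064], [-0.12, 0.086, 0, 0, 0, 0, 0.064], [-0.15, 0.108, 0, 0, 0, 0, 0.064]],
  ],
)

```text
time_s: 21.82
ee_pos: [576.8, -240.2, 143.3]
orientation: [-2.22, -2.222, -0.0]
contact_force: [0.9, 0.1, -0.6]
opening: 0.718
```

arm_command(
  moves=[
    [[-0.025, 0.018, 0, 0, 0, 0, 0.064], [-0.045, 0.032, 0, 0, 0, 0, 0.064], [-0.057, 0.042, 0, 0, 0, 0, 0.064], [-0.057, 0.042, 0, 0, 0, 0, 0.064], [-0.057, 0.042, 0, 0, 0, 0, 0.064]],
  ],
)

```text
time_s: 22.23
ee_pos: [617.8, -296.4, 142.9]
orientation: [-2.222, -2.221, 0.001]
contact_force: [-1.0, 0.6, -2.6]
opening: 0.716
```

arm_command(
  moves=[
    [[0, 0, 0, 0, 0, 0, 0.064], [0, 0, 0, 0, 0, 0, 0.064]],
  ],
)

```text
time_s: 22.4
ee_pos: [618.0, -295.0, 143.4]
orientation: [-2.22, -2.223, -0.0]
contact_force: [0.4, 1.0, -1.1]
opening: 0.716
```

```bash
python3 look.py w17; python3 chk.py w17 4 617.7 -297.7 14.2
```

```text
[ 618.  -295.   143.4]
held 4 [ 616.1 -295.7   32.5] 2515 192.24 4.2
held 2 [ 616.1 -295.7   32.5] 2438 192.28 3.2
held 1 [ 616.1 -295.5   32.4] 1314 192.67 1.8
(array([ 617.8, -298.1]), np.float64(39.4), 28) ('dark', 1542, ((618.031005859375, -297.7265930175781), 39.593833923339844), array([ 618.  , -297.35]))
(array([ 617.8, -298.2]), np.float64(39.6), 28)
t 22.45 pos [ 618.1 -295.   143.5] shift m [-0.0027 -0.0004  0.0035] turn [ 0.01 -0.02  0.07] F [-0.5  0.1 -2.1] op 67.5
```

View pics/w17.png

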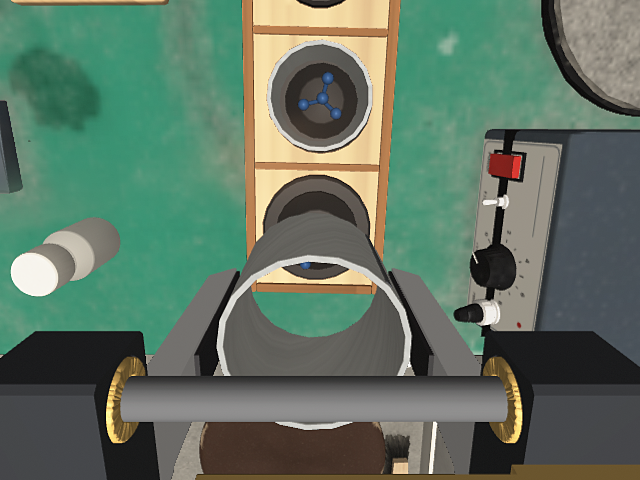

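arm_command(
  moves=[
    [[-0.0006, 0, 0.01, 0, 0, 0, 0.064], [-0.0006, 0, 0.03, 0, 0, 0, 0.064], [-0.0006, 0, 0.055, 0, 0, 0, 0.064], [-0.0006, 0, 0.07, 0, 0, 0, 0.064], [-0.0006, 0, 0.078, 0, 0, 0, 0.064]],
  ],
)

```text
time_s: 22.87
ee_pos: [617.2, -295.7, 62.6]
orientation: [-2.219, -2.22, 0.002]
contact_force: [-0.4, -0.2, -1.8]
opening: 0.716
```

arm_command(
  moves=[
    [[0, 0, 0, 0, 0, 0, 0.064], [0, 0, 0, 0, 0, 0, 0.064], [0, 0, 0, 0, 0, 0, 0.064]],
  ],
)

```text
time_s: 23.12
ee_pos: [618.8, -297.0, 66.4]
orientation: [2.22, 2.221, 0.001]
contact_force: [0.7, 0.2, -2.4]
opening: 0.718
```

```bash
python3 look.py w18; python3 chk.py w18 4 617.8 -298 14.2
```

```text
[ 618.8 -297.    66.4]
held 4 [ 616.8 -297.7   32.5] 2492 115.2 4.0
held 2 [ 616.8 -297.6   32.5] 2407 115.25 3.0
held 1 [ 616.7 -297.4   32.4] 1283 115.65 2.0
(array([ 617.8, -298.1]), np.float64(39.5), 34) ('dark', 1935, ((617.8545532226562, -297.9336853027344), 39.76417922973633), array([ 618.25, -297.4 ]))
(array([ 617.8, -298.2]), np.float64(39.6), 34)
t 23.17 pos [ 618.8 -296.9   66.4] shift m [-0.0011 -0.0009 -0.0736] turn [0.09 0.04 0.03] F [ 0.4 -0.7 -1.4] op 67.6
```

arm_command(
  moves=[
    [[-0.0004, -0.0004, 0.005, 0, 0, 0, 0.064], [-0.0004, -0.0004, 0.01, 0, 0, 0, 0.064], [-0.0004, -0.0004, 0.016, 0, 0, 0, 0.064], [-0.0004, -0.0004, 0.021, 0, 0, 0, 0.064], [-0.0004, -0.0004, 0.0245, 0, 0, 0, 0.064]],
  ],
)

```text
time_s: 23.58
ee_pos: [617.7, -296.8, 39.8]
orientation: [-2.221, -2.222, 0.0]
contact_force: [1.3, -0.5, -1.0]
opening: 0.716
```

arm_command(
  moves=[
    [[0, 0, 0.001, 0, 0, 0, 0.064], [0, 0, 0.002, 0, 0, 0, 0.064], [0, 0, 0.002, 0, 0, 0, 0.064]],
  ],
)

```text
time_s: 23.83
ee_pos: [617.8, -297.0, 39.3]
orientation: [-2.221, -2.222, -0.0]
contact_force: [-5.5, 3.4, 9.9]
opening: 0.719
```

```bash
python3 look.py w19; python3 chk.py w19 4 617.8 -298 14.2
```

```text
[ 617.8 -297.    39.3]
held 4 [ 615.8 -297.8   32.5] 2524 88.2 4.5
held 2 [ 615.8 -297.8   32.5] 2456 88.24 3.1
held 1 [ 615.8 -297.6   32.4] 1469 88.58 2.0
(array([ 617.7, -298. ]), np.float64(39.4), 18) ('dark', 1949, ((617.72216796875, -292.1240234375), 38.893367767333984), array([ 617.7, -291.6]))
(array([ 617.8, -298. ]), np.float64(39.6), 18)
t 23.88 pos [ 617.8 -297.    39.3] shift m [-0.001  -0.     -0.1007] turn [ 0.   -0.01  0.03] F [-5.1  3.   9.8] op 67.5
```

Seated (rim 88.6 against 89 expected). Release, lift, and move back for a final look.

arm_command(
  moves=[
    [[0, 0, 0, 0, 0, 0, 0.075], [0, 0, 0, 0, 0, 0, 0.085], [0, 0, 0, 0, 0, 0, 0.094], [0, 0, 0, 0, 0, 0, 0.094], [0, 0, 0, 0, 0, 0, 0.094]],
  ],
)

```text
time_s: 24.3
ee_pos: [617.8, -297.0, 38.6]
orientation: [2.221, 2.222, -0.0]
contact_force: [0.1, 0.1, 0.2]
opening: 0.991
```

arm_command(
  moves=[
    [[0, 0, -0.01, 0, 0, 0, 0.094], [0, 0, -0.04, 0, 0, 0, 0.094], [0, 0, -0.08, 0, 0, 0, 0.094], [0, 0, -0.12, 0, 0, 0, 0.094], [0, 0, -0.16, 0, 0, 0, 0.094]],
  ],
)

```text
time_s: 24.72
ee_pos: [617.4, -297.1, 201.3]
orientation: [2.221, 2.221, -0.001]
contact_force: [2.0, -0.1, -0.0]
opening: 0.997
```

arm_command(
  moves=[
    [[0.03, 0, -0.01, 0, 0, 0, 0.094], [0.06, 0, -0.03, 0, 0, 0, 0.094], [0.09, 0, -0.05, 0, 0, 0, 0.094], [0.11, 0, -0.05, 0, 0, 0, 0.094], [0.11, 0, -0.05, 0, 0, 0, 0.094]],
  ],
)

```text
time_s: 25.13
ee_pos: [619.1, -182.2, 250.5]
orientation: [2.215, 2.227, 0.005]
contact_force: [-0.9, 1.3, -0.3]
opening: 0.999
```

arm_command(
  moves=[
    [[0, 0, 0, 0, 0, 0, 0.094], [0, 0, 0, 0, 0, 0, 0.094], [0, 0, 0, 0, 0, 0, 0.094]],
  ],
)

```text
time_s: 25.38
ee_pos: [617.4, -188.3, 248.7]
orientation: [2.223, 2.22, -0.001]
contact_force: [0.9, -0.1, 0.3]
opening: 1.001
```

```bash
python3 look.py w20
python3 - <<'E'
from h import *
D=np.load('w20.npz'); P=cloud('wrist',D['d'],dict(ee_pos=D['pos'],orientation=D['ori']))
def tilt(P,i,c):
    zt=25+48+4*i; r=(28+10*i)/2-1.25
    W=P.reshape(-1,3); q=np.hypot(W[:,0]-c[0],W[:,1]-c[1]); W=W[(abs(W[:,2]-zt)<5)&(abs(q-r)<2)]
    A=np.c_[W[:,:2]-c,np.ones(len(W))]; s=np.linalg.lstsq(A,W[:,2],rcond=None)[0]; return len(W),np.degrees(s[:2]).round(2),s[2].round(1)
for i,c in((1,(620,-27)),(2,(618.5,-118)),(3,(619,-208)),(4,(616,-297.7))):
    try: f=flask(P,i,c,zb=25); print(i,f,tilt(P,i,f[0]),basefit(P,i,c))
    except Exception as e: print(i,e)
p,d=manip.capture("scene"); cv2.imwrite("pics/s_end.png",p[...,::-1]); Q=cloud("scene",d)
for i,c in((1,(621,-29)),(2,(620,-120)),(3,(620.,-210)),(4,(617,-300))): f=flask(Q,i,c,zb=25); print('scene',i,f,tilt(Q,i,f[0]))
print(manip.get_obs()['time_s'])
E
```

```text
[ 617.4 -188.3  248.7]
1 (array([620.3, -27.1]), 299, np.float64(-0.09), np.float64(0.79), np.float64(76.0)) (311, array([0.61, 1.56]), np.float64(76.1)) (array([621.7, -27.1]), np.float64(24.3), 23)
2 (array([ 618.7, -118.7]), 583, np.float64(-0.33), np.float64(0.76), np.float64(80.1)) (599, array([0.08, 0.31]), np.float64(80.0)) (array([ 620.5, -118.5]), np.float64(29.1), 35)
3 (array([ 619. , -207.6]), 668, np.float64(-0.35), np.float64(0.79), np.float64(84.0)) (708, array([0.05, 0.38]), np.float64(83.8)) (array([ 620.8, -207.9]), np.float64(34.2), 22)
4 (array([ 615.6, -297.2]), 772, np.float64(-0.34), np.float64(0.8), np.float64(87.8)) (839, array([0.02, 0.23]), np.float64(87.5)) (array([ 617.8, -297.9]), np.float64(39.1), 23)
scene 1 (array([620.8, -28.2]), 77, np.float64(-0.17), np.float64(1.26), np.float64(75.4)) (79, array([-1.08,  0.23]), np.float64(75.1))
scene 2 (array([ 619.5, -120.1]), 118, np.float64(-0.24), np.float64(1.37), np.float64(79.4)) (115, array([ 0.36, -1.15]), np.float64(79.0))
scene 3 (array([ 619.8, -209.1]), 147, np.float64(-0.13), np.float64(1.27), np.float64(83.2)) (152, array([0.  , 0.12]), np.float64(82.9))
scene 4 (array([ 616.5, -298.9]), 200, np.float64(-0.18), np.float64(1.21), np.float64(87.3)) (203, array([-0.04, -0.2 ]), np.float64(86.9))
25.4833
```

View pics/w20.png

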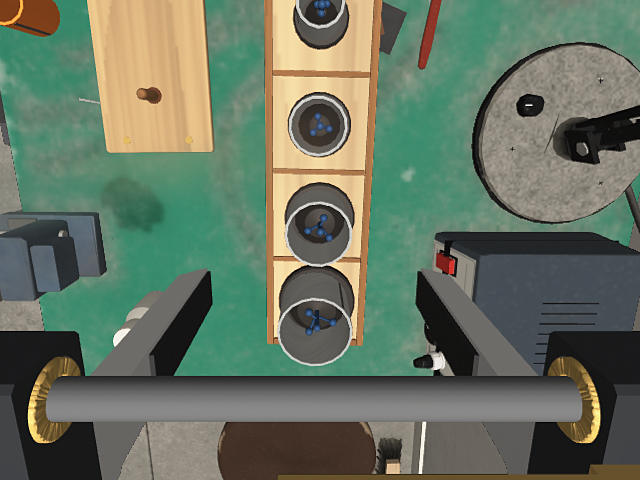

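View pics/s_end.png

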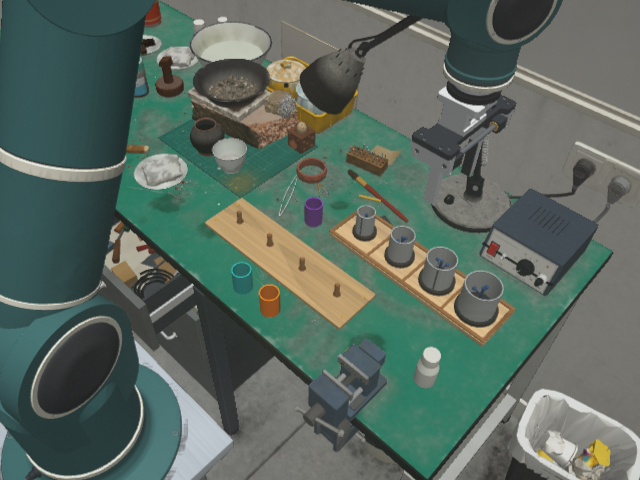

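All four rims now read 9.8 to 10.0 mm above their rack readings in the same camera, which matches board plus flange, so they are seated. The bystanders look unmoved.

```bash
python3 -c "
from plant import manip
print(manip.hand_in())"
```

```text
the job is handed in; nothing more can be done
None
```

All four flasks are on their own bases, placed in order from smallest to largest, and the job was handed in at about 25.5 s of the 102 s allowed.

- **Seating:** In the scene camera each rim stands 9.8–10.0 mm higher than it did on the rack, which matches the 10 mm flange, so each flask sits fully down.
- **Tilt:** Most fits gave under 0.4°. The exceptions were flask 1, at about 1.6° in the wrist camera and 1.1° in the scene camera, and flask 2, at about 1.2° in the scene camera. Flask 2 read 0.3° in the wrist camera, and both flasks' rim heights agree with full seating. I put these down to few depth points.
- **Bases:** All four bases stand in their bays.
- **Centring:** The wrist camera puts each flask about 1.5–2 mm towards −x of its base. I believe that is mostly camera calibration, since it showed a similar x offset for the flasks in the jaws.
- **Forces:** The highest contact force I saw in the readings was about 31 N, while seating flask 1; the other three reached at most 17 N.
- **Bystanders:** The bottle, the cup and the three coloured look-alikes appear unmoved in the last scene picture. I compared them by eye and did not measure them.

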